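Sort two graphite furnace studs by thread pitch on the notched gauges

ROBOT

A 7-joint arm with a two-finger parallel gripper is mounted at the origin on the work surface. World frame = base frame: x ahead of the robot, y to its left, z up, the work surface at z = 0. Lengths are in m, angles in rad, forces in N, time in s.
With the tool pointing down it reaches from about 0.425 to 0.925 m from the base axis. Payload 6.8 kg.
Tool frame: the origin (TCP) lies on the mounting face of the last link; the fingertips stand 173 mm ahead of it and the grasp point (between the pads) lies 155 mm ahead of it; z points along the fingers, y is the line along which they close (so a half turn about z gives the same grasp; the last joint's range is limited). The gripper opens to 85 mm and grips with 20 to 120 N. Pads are 22 mm wide; open, the fingers measure 114 mm over their backs; the gripper's body (76 mm by 85 mm) begins 54 mm behind the grasp point. The pads swing forward as they close: fully open they stand 13 mm farther back than shut.
Start: joints at [1.005, 0.477, 0.022, 1.555, -0.011, 1.109, -0.083], TCP at [0.298, -0.606, 0.405] pointing down, gripper open.
Joint ranges: [-2.96, 2.96], [-0.34, 2.1], [-1.41, 1.46], [0.24, 2.44], [-1.37, 4.51], [0.17, 1.92], [-2.96, 2.96]. Speed limits (rad/s): [2.39, 2.39, 3.14, 3.14, 3.14, 3.14, 3.14].

INTERFACE

Orientations are given as a rotation vector (axis times angle).
In Python, from bench import r gives the robot as it stands.
- The arm moves only by the tool carry_out, never from a script. Its argument "moves" is a list of rows, each a list of 5 numbers: the shift along the tool's x, y, z in m, then the turn about the tool's z in rad, then the finger opening in m, from 0 to 0.0854. In form: [[dx, dy, dz, roll, claw], ...]. A call has exactly 8 rows; each row is the pose to reach, as a shift and turn from the pose commanded when the call began, along the tool's axes at that moment; what a row does not reach only later rows make up. A row lasts 1/10 s, in which the tool goes at most 50 mm and 8.59 degrees, less where a joint would pass 70% of its speed; a pose out of reach is approached as far as the arm can. A call with a gripper value outside its range is refused whole. The fingers move at their own pace and stop on an object; "force" is the grip in N (left out, the last holds). Time passes only in rows, so rows that repeat a pose let the fingers close, or fill a call up. It gives the time, the measured TCP pose, the force, the opening and the grip force at its end, in the units of the state.
- r.get_obs(): the state, without advancing time (a new reading comes with each control period).
- r.grab_frame(name): name is "scene" or "top"; returns the picture (420x560x3 uint8, red, green, blue); there is no depth.
- r.calibration(name): a dict with "fx", "fy", "cx", "cy" (pixels), "k1" (the pictures are not rectified: a ray, as slopes to the right and down, at radius r is drawn at 1 + k1 r^2 times it, then the intrinsics apply), "rvec" (rotation vector, rad) and "tvec" (3), from world to camera coordinates, as OpenCV has them. Camera axes: x right, y down, z forward; pixel columns grow to the right and rows downward; lengths in m; the calibration is good to about 2 mm. A picture is of the moment at which its call begins. calibration takes no time and is no camera call.
- r.hand_in(): hands the job in; it is judged then, once.
The state is a dict: "clock": time; "joints": joint angles; "qvel": joint speeds; "tau": joint torques, N m; "tcp_pos": TCP position; "orientation": TCP orientation; "contact_force": force on the tool from outside, world axes, zero at the start; "moment": the same for the moment, N m; "grip_width": finger opening in m; "gripper_force": force on a finger pad.
Only numpy, scipy, OpenCV 4.12 (cv2) and the standard library are available. Lean on these libraries where they do the work, as an engineer would, in place of code of your own. Each camera call takes 0.05 s, during which the arm holds its last target. There are 200 camera calls.

TASK

Two graphite studs, one coarse and one fine thread, lie in the white rack, and the sloping stand under the light bar has two notched gauge combs, one of each pitch. Try the studs against the combs to find which belongs where, and leave each stud resting in its matching comb, lengthwise centred to within 20 mm and fully home, with the teeth down in its grooves at both ends. Do not push against the stand or its light bar with the gripper, and leave the other things on the bench where they are.

Things in the scene. Friction and masses are not known exactly. Their poses are not given: they have to be found in the camera images.
- stud_coarse: loose dark grey graphite stud, round bar 160 mm long, 60 to 120 g; origin at its middle on the axis, x along the axis, ends alike. Plain middle shank 16 mm diameter, 42 mm long, to grip; both ends threaded: ridges 26 mm diameter, grooves 16, ridges 6 mm wide at every 12 mm from 24 to 72 mm either side of the middle. Starts in either place of the rack, level, axis 45 mm above the bench
- stud_fine: loose dark grey graphite stud, round bar 160 mm long, 60 to 120 g; origin at its middle on the axis, x along the axis, ends alike. Plain middle shank 16 mm diameter, 44 mm long, to grip; both ends threaded: ridges 26 mm diameter, grooves 16, ridges 3.5 mm wide at every 8 mm from 24 to 72 mm either side of the middle. Starts in either place of the rack, level, axis 45 mm above the bench
- gauge_left: left (+y) place on the sloping stand, green tab at its low end, holding one steel comb, coarse or fine: varies, not told. Origin: middle of a fully home stud if the comb is in mid position, 105 mm above the bench. x up the slope (30 degrees, rising away from the robot; the stud's axis), y left, z square off the slope. Free for fingers 35 mm either side of the middle along x, down to z = -31 mm
- gauge_right: right (-y) place, orange tab, 120 mm from the left one, same frame; holds the other comb
- left_teeth (a point): point on the left gauge at the bottom of the V, 11 mm under its origin. Each comb has three V-notched (90 degree) teeth 2.5 mm thick at each end: coarse at 42, 54, 66 mm either side of the comb's middle, fine at 44, 52, 60. V tops 6 mm above the gauge origin, 17 mm either side. Each comb is clamped (60 N) anywhere up to 5 mm up or down the slope of mid position, not told: feel for it
- right_teeth (a point): same point on the right gauge. A matching stud slid along x drops between the teeth where in step (free play 1 mm for fine, 1.7 for coarse, each way), its axis then at gauge z = 0; a wrong stud anywhere, or a right one out of step, rides on its ridges with its axis at z = +7 mm
- stand: fixed sloping stand, foot 240 x 240 mm; origin on the bench under the midpoint of the gauges, x away from the robot. Light bar 14 mm thick, 200 mm long, along y at x = +16 mm, 247 mm above the bench, on a 12 mm arm at y = 0 going back to a post at x = +132: it blocks an upright gripper; one square to the slope (tilted 30 degrees, body toward the robot) passes 85 mm in front of it
- rack: fixed white rack 190 x 170 mm, base 10 mm thick; origin on the bench under its middle. Two places at y = +45 and -45 mm, each with blue V saddles 40 mm long centred at x = +52 and -52 mm, stud axis along x; free under the stud's middle
- die_ring: bystander: grey graphite ring, 90 mm across, 22 mm high; origin centre of underside
- vial: bystander: small clear vial with white cap, 28 mm across, 50 mm high; origin centre of underside
- amber_jar: bystander: amber jar with black cap, 48 mm across, 75 mm high; origin centre of underside
- crucible: bystander: white ceramic crucible, 52 mm across, 40 mm high; origin centre of underside
- spatula: bystander: spatula lying on the bench, handle toward the robot
- notebook: bystander: closed blue notebook 150 x 210 x 14 mm
There are look-alikes about, which are no part of the job. Leave any pink look-alike of the stud_fine alone.

How it is judged:
At the end, for the whole second after the job is handed in: Each stud lies still in a different gauge with its middle within 20 mm along the slope and 5 mm sideways of the gauge's origin, between 4 mm below and 3 mm above it square to the slope (only a matching stud with the teeth in its grooves gets this low), axis within 0.05 rad of the gauge's ((((x of stud_coarse in the frame of gauge_left between -0.02 and 0.02 m and y of stud_coarse in the frame of gauge_left between -0.005 and 0.005 m and z of stud_coarse in the frame of gauge_left between -0.004 and 0.003 m and angle between the x axis of stud_coarse and the x axis of gauge_left, either way round below 0.05 rad) and (x of stud_fine in the frame of gauge_right between -0.02 and 0.02 m and y of stud_fine in the frame of gauge_right between -0.005 and 0.005 m and z of stud_fine in the frame of gauge_right between -0.004 and 0.003 m and angle between the x axis of stud_fine and the x axis of gauge_right, either way round below 0.05 rad)) or ((x of stud_coarse in the frame of gauge_right between -0.02 and 0.02 m and y of stud_coarse in the frame of gauge_right between -0.005 and 0.005 m and z of stud_coarse in the frame of gauge_right between -0.004 and 0.003 m and angle between the x axis of stud_coarse and the x axis of gauge_right, either way round below 0.05 rad) and (x of stud_fine in the frame of gauge_left between -0.02 and 0.02 m and y of stud_fine in the frame of gauge_left between -0.005 and 0.005 m and z of stud_fine in the frame of gauge_left between -0.004 and 0.003 m and angle between the x axis of stud_fine and the x axis of gauge_left, either way round below 0.05 rad))) and linear speed of each of stud_coarse, stud_fine below 0.02 m/s); the robot touches nothing.
It fails at once if a bystander on the bench is shifted by more than 30 mm (distance of any of die_ring, vial, amber_jar, crucible, spatula, notebook from where it was at the start of the episode above 0.03 m).
It fails at once if the arm or fingers push on the light bar or stand with more than 15 N (contact force between any of the arm, the fingers and stand above 15 N).
It also fails if it takes over 72 s, if anything falls off the work surface, if the arm or the gripper's body presses on something with over 40 N, if the wrist force passes 120 N, or if a joint passes its speed limit or range.

## Working session

There is one attempt and no reset: what is moved stays moved. The work goes in short steps, Python scripts to look and compute and a tool call to move; the robot and the scene stay as the last step left them, time stands still between calls to the robot, and variables do not carry over. Pictures are saved under pics/ and viewed, at most 10 in all, crops included, and the job is handed in when it is done.

Besides the shell and the picture viewer there is one more tool, called by a JSON object that holds its "op" and its "data". carry_out: Moves the arm, as the interface text tells. Its arguments: {"type":"object","properties":{"moves":{"type":"array","items":{"type":"array","items":{"type":"number"}}},"force":{"type":"number"}},"required":["moves"]}

```bash
mkdir -p pics; ls
python3 - <<'E'
from bench import r
import cv2
for n in("scene","top"):
    f=r.grab_frame(n); cv2.imwrite(f"pics/{n}0.png",f[...,::-1]); print(n,r.calibration(n))
o=r.get_obs(); print(o)
E
```

```text
pics
scene {'fx': 472.3906722091032, 'fy': 472.3906722091032, 'cx': 288.0270113776089, 'cy': 202.39853020713917, 'k1': -0.03551318517134253, 'rvec': array([ 1.8213325 ,  1.33591395, -0.70027253]), 'tvec': array([-0.04571411, -0.2606757 ,  1.49751793])}
top {'fx': 431.8969587440388, 'fy': 431.8969587440388, 'cx': 284.3593945738074, 'cy': 212.7952918931062, 'k1': 0.024722917580686277, 'rvec': array([ 2.17611156, -2.19481937,  0.03918464]), 'tvec': array([-0.09742948,  0.56081622,  1.17078762])}
{'clock': 0.1, 'joints': array([ 1.00489213,  0.47772434,  0.02237676,  1.55634243, -0.01150889,
        1.10927583, -0.08309164]), 'qvel': array([-4.67433717e-05, -1.75111746e-03, -8.14009912e-05, -2.77350605e-03,
       -2.16342035e-03,  7.66718532e-04,  2.16042250e-04]), 'tau': array([ 5.26330346e-03, -5.97761214e+01,  1.61463641e+00, -2.81953186e+01,
        1.29662297e-02,  5.04307332e-03, -3.82231633e-05]), 'tcp_pos': array([ 0.29822331, -0.60527867,  0.40382301]), 'orientation': array([-3.05814412e+00, -7.12494128e-01,  7.67638544e-04]), 'contact_force': array([-0.12083228, -0.01982769,  0.29587243]), 'moment': array([-0.02238909,  0.02561052,  0.05497582]), 'gripper_force': 0.0, 'grip_width': 0.08549356554368058}
```

View pics/scene0.png

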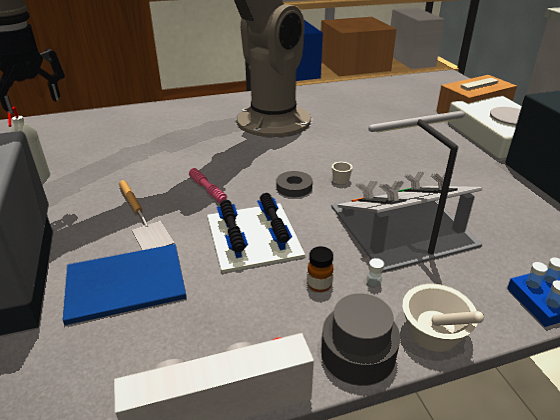

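View pics/top0.png

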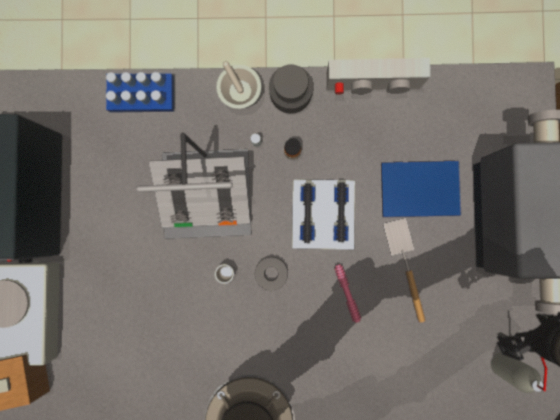

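Top view: the rack at about (323,213) holds dark studs at (308,211) and (341,211). The pink look-alike lies at (347,292), outside the rack, so I leave it alone. The stand is at about (203,195), with the green tab at (183,225) and the orange tab at (228,222).

```bash
cat > h.py <<'E'
import numpy as np, cv2
from bench import r
def cam(n):
    c=r.calibration(n); R=cv2.Rodrigues(np.array(c['rvec']))[0]; return c,R,np.array(c['tvec'])
def ray(n,uv):
    c,R,t=cam(n); K=np.array([[c['fx'],0,c['cx']],[0,c['fy'],c['cy']],[0,0,1.]])
    p=cv2.undistortPoints(np.array(uv,float).reshape(-1,1,2),K,np.array([c['k1'],0,0,0.]))[:,0]
    d=np.c_[p,np.ones(len(p))]@R
    return -R.T@t,d
def onz(n,uv,z):
    o,d=ray(n,uv); return o+d*((z-o[2])/d[:,2])[:,None]
def proj(n,P):
    c,R,t=cam(n); K=np.array([[c['fx'],0,c['cx']],[0,c['fy'],c['cy']],[0,0,1.]])
    return cv2.projectPoints(np.array(P,float).reshape(-1,3),np.array(c['rvec']),t,K,np.array([c['k1'],0,0,0.]))[0][:,0]
def blobs(m,mn):
    n,l,s,c=cv2.connectedComponentsWithStats(m.astype(np.uint8)); return [(c[i],s[i],l==i) for i in range(1,n) if s[i,4]>=mn]
E
python3 - <<'E'
from h import *
f=cv2.imread("pics/top0.png"); hsv=cv2.cvtColor(f,cv2.COLOR_BGR2HSV)
H,S,V=cv2.split(hsv)
def show(nm,m,mn,z,box):
    k=np.zeros_like(m); x0,y0,x1,y1=box; k[y0:y1,x0:x1]=m[y0:y1,x0:x1]
    for c,s,l in blobs(k,mn):
        pts=np.argwhere(l)[:,::-1]; w=onz("top",pts,z); (cx,cy),(a,b),an=cv2.minAreaRect(w[:,:2].astype(np.float32))
        print(nm,c.round(1),s[4],'mean',w.mean(0).round(4),'rect',np.round([cx,cy,a,b,an],4))
rk=(285,170,365,255); st=(135,145,265,245)
show('blue',(H>100)&(H<130)&(S>120),20,.035,rk)
show('dark',(V<45)&(S<120),60,.045,rk)
show('rack',(V>150)&(S<60),200,.01,rk)
show('green',(H>45)&(H<85)&(S>100),8,.05,st)
show('orange',(H<15)&(S>120),8,.05,st)
show('bar',(V>150)&(S<60),60,.247,(130,175,240,200))
a=cv2.resize(f[170:255,285:365],None,fx=4.8,fy=4.8,interpolation=3)
b=cv2.resize(f[145:245,135:265],None,fx=3,fy=3,interpolation=3)
g=cv2.imread("pics/scene0.png")
c=cv2.resize(g[185:275,205:305],None,fx=4,fy=4,interpolation=3)[:,:395]
d=cv2.resize(g[105:270,325:490],None,fx=2.4,fy=2.4,interpolation=3)[:300]
im=np.zeros((600,800,3),np.uint8)
def put(i,x,y,w,h):
    s=min(w/i.shape[1],h/i.shape[0]); i=cv2.resize(i,None,fx=s,fy=s); im[y:y+i.shape[0],x:x+i.shape[1]]=i
put(a,0,0,330,300);put(b,400,0,400,300);put(c,0,300,395,300);put(g[105:270,325:490],400,300,400,300)
cv2.imwrite("pics/crop1.png",im)
E
```

```text
blue [301.8 194.4] 21 mean [ 0.6081 -0.15    0.035 ] rect [ 6.10600e-01 -1.50600e-01  5.40000e-03  2.98000e-02  8.94233e+01]
blue [312.5 193.4] 23 mean [ 0.6105 -0.179   0.035 ] rect [ 6.1030e-01 -1.7900e-01  2.7000e-03  2.9800e-02  8.9349e+01]
blue [335.7 194.1] 30 mean [ 0.608  -0.2414  0.035 ] rect [ 6.08300e-01 -2.42200e-01  5.40000e-03  3.25000e-02  8.91924e+01]
blue [346.5 194.6] 23 mean [ 0.6064 -0.2703  0.035 ] rect [ 6.08000e-01 -2.69000e-01  5.40000e-03  3.24000e-02  8.91095e+01]
blue [301.5 232. ] 26 mean [ 0.5068 -0.1482  0.035 ] rect [ 5.06800e-01 -1.48200e-01  2.70000e-03  3.22000e-02  8.94142e+01]
blue [312.4 232.5] 25 mean [ 0.5052 -0.1776  0.035 ] rect [ 5.05200e-01 -1.76400e-01  5.40000e-03  2.95000e-02  8.93256e+01]
blue [335.3 232.6] 24 mean [ 0.5044 -0.2389  0.035 ] rect [ 5.04700e-01 -2.38000e-01  5.30000e-03  2.95000e-02  8.91526e+01]
rack [322.7 215.5] 2825 mean [ 0.5519 -0.2073  0.01  ] rect [ 0.5559 -0.2076  0.1714  0.191  88.2916]
green [182.9 224.6] 54 mean [0.5291 0.1678 0.05  ] rect [5.29200e-01 1.67500e-01 4.27000e-02 8.00000e-03 8.94932e+01]
orange [227.5 222.7] 62 mean [0.5331 0.0487 0.05  ] rect [5.3350e-01 4.8700e-02 4.5300e-02 8.0000e-03 8.9498e+01]
bar [157.5 179. ] 98 mean [0.6251 0.1748 0.247 ] rect [0.6241 0.1747 0.0202 0.0245 0.3405]
bar [235.5 187.8] 189 mean [0.6039 0.0015 0.247 ] rect [6.04500e-01 2.50000e-03 1.78000e-02 5.12000e-02 8.98431e+01]
bar [199.7 179.9] 106 mean [0.6221 0.0809 0.247 ] rect [6.21900e-01 7.80000e-02 5.78000e-02 8.90000e-03 8.94492e+01]
bar [187.4 191.1] 799 mean [0.5976 0.1082 0.247 ] rect [0.5946 0.1164 0.0348 0.2066 1.7419]
```

View pics/crop1.png

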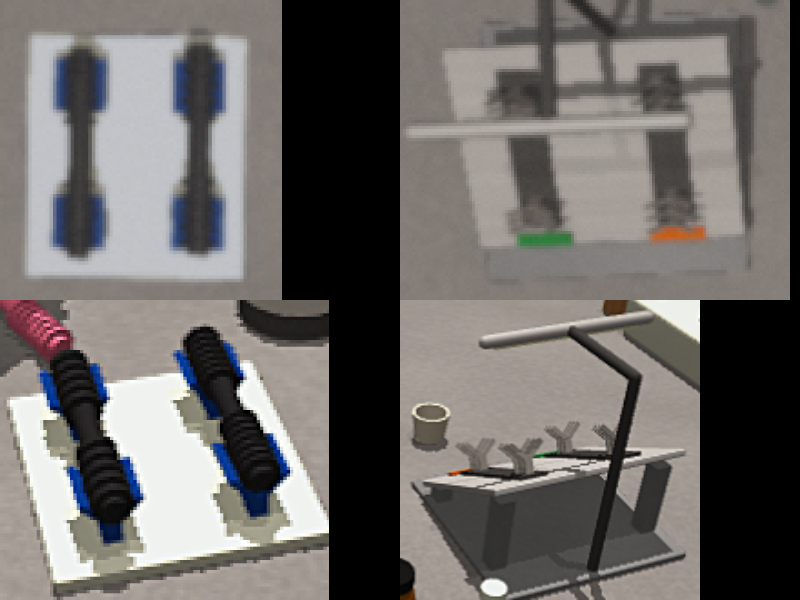

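The left stud in the crop (the -y one) looks coarser and the +y one finer; I'll check this. The stand is bare apart from its Y-shaped teeth. The foot corners in the scene view are at about (332,208), (380,268) and (482,244), and the bar ends in the top view are at about (137,189) and (232,184).

Run:
```python
from h import *
g=cv2.imread("pics/scene0.png"); f=cv2.imread("pics/top0.png")
print('camtop',ray('top',[[0,0]])[0],'scene',ray('scene',[[0,0]])[0])
for z in(0,.01):
    w=onz('scene',[[332.2,207.9],[380,268.4],[481.8,244.2]],z); print('foot scene',w[:,:2].round(4).tolist(),'mid',((w[0]+w[2])/2).round(4))
    w=onz('top',[[164.3,237.7],[251.7,234.3],[164,151.5],[252,150.5]],z); print('foot top',w[:,:2].round(4).tolist(),w.mean(0).round(4))
# bar: thresh brightest column scan
w=onz('top',[[137,189],[231.5,184.7]],.247); print('bar top',w.round(4).tolist(),w.mean(0).round(4))
cs=lambda u,v:[325+(u-400)/1.818,105+(v-300)/1.818]
w=onz('scene',[cs(484,341),cs(652,317)],.247); print('bar scene',w.round(4).tolist(),w.mean(0).round(4))
# studs in top
hsv=cv2.cvtColor(f,cv2.COLOR_BGR2HSV);H,S,V=cv2.split(hsv); m=((V<95)&(f.max(2).astype(int)-f.min(2)<25)); k=np.zeros_like(m);k[172:252,288:362]=m[172:252,288:362]
st=[]
for c,s,l in blobs(k,80):
    pts=np.argwhere(l)[:,::-1]; w=onz('top',pts,.045)
    (cx,cy),(a,b),an=cv2.minAreaRect(w[:,:2].astype(np.float32)); v=np.linalg.svd(w[:,:2]-w[:,:2].mean(0))[2][0]; v*=np.sign(v[0])
    print('stud',c.round(1),w.mean(0).round(4),np.round([cx,cy,a,b,an],4),'yaw',np.arctan2(v[1],v[0]).round(4)); 
# pitch: scene profile along each stud's upper silhouette
gray=cv2.cvtColor(g,cv2.COLOR_BGR2GRAY).astype(np.float32)
for cy,nm in((-.164,'left'),(-.255,'right')):
    s=np.arange(-.08,.08,.0005); best=[]
    spec=0
    for dy in np.arange(-.012,.013,.001):
        P=np.c_[.558+s,cy+dy+0*s-.02*s,0*s+.057]
        q=proj('scene',P).astype(np.float32); p=cv2.remap(gray,q[None,:,0],q[None,:,1],1)[0]
        for sl in(s<-.024,s>.024):
            x=p[sl]-np.polyval(np.polyfit(s[sl],p[sl],2),s[sl]); spec=spec+np.abs([np.sum(x*np.exp(2j*np.pi*s[sl]/T)) for T in(.006,.007,.008,.009,.010,.011,.012,.013,.014)])
    print(nm,spec.round())
```

```text
camtop [ 0.49626687 -0.12310191  1.1972118 ] scene [ 1.33217482 -0.37915584  0.62781577]
foot scene [[0.5068, -0.0055], [0.7278, 0.0062], [0.7248, 0.2462]] mid [0.6158 0.1204 0.    ]
foot top [[0.4945, 0.2319], [0.5018, -0.0109], [0.736, 0.2343], [0.7362, -0.0128]] [0.6171 0.1106 0.    ]
foot scene [[0.5199, -0.0114], [0.7374, 0.0001], [0.7345, 0.2362]] mid [0.6272 0.1124 0.01  ]
foot top [[0.4945, 0.229], [0.5018, -0.0119], [0.734, 0.2313], [0.7342, -0.0137]] [0.6161 0.1087 0.01  ]
bar top [[0.6032, 0.22, 0.247], [0.6108, 0.0103, 0.247]] [0.607  0.1151 0.247 ]
bar scene [[0.6085, 0.0167, 0.247], [0.6059, 0.2221, 0.247]] [0.6072 0.1194 0.247 ]
stud [307.2 212.1] [ 0.5598 -0.1638  0.045 ] [ 5.58900e-01 -1.62700e-01  2.41000e-02  1.57700e-01  8.78839e+01] yaw -0.0267
stud [340.9 211.1] [ 0.5616 -0.2535  0.045 ] [ 5.60700e-01 -2.52500e-01  2.39000e-02  1.57500e-01  8.91062e+01] yaw -0.0293
left [ 5659.  6233. 13709. 13047. 11275. 14336. 14939. 16651. 19775.]
right [ 3044.  4997.  5189.  7560.  8541. 17608. 23874. 25943. 21309.]
```

Run:
```python
from h import *
g=cv2.imread("pics/scene0.png"); f=cv2.imread("pics/top0.png")
a=cv2.resize(f[160:230,160:240],None,fx=7,fy=7,interpolation=2)[:,:560]
b=cv2.resize(g[165:215,340:465],(800,320),interpolation=2)
im=np.zeros((600,800,3),np.uint8)
im[:280,:320]=cv2.resize(a,(320,280)); im[:280,400:720]=cv2.convertScaleAbs(cv2.resize(a,(320,280)),alpha=1.8,beta=-60); im[280:]=cv2.convertScaleAbs(b,alpha=1.3)
cv2.imwrite("pics/crop2.png",im)
# ray onto slope plane at gauge z = zg
X0=.591
n=np.array([-.5,0,np.sqrt(3)/2])
def onslope(uv,zg):
    o,d=ray('top',uv); p0=np.array([X0,0,.105])+n*zg; t=((p0-o)@n)/(d@n); return o+d*t[:,None]
V=f.max(2).astype(int)
for lo,hi in((168,198),(212,242)):
  for row in range(196,222,3):
    xs=[x for x in range(lo,hi) if V[row,x]<105]
    if xs:
        w=onslope([[xs[0]-.5,row],[xs[-1]+.5,row]],-.033); print(lo,row,xs[0],xs[-1],w[:,:2].round(4).tolist(),'mid',w.mean(0).round(4))
```

```text
168 196 172 184 [[0.6034, 0.1919], [0.6031, 0.1578]] mid [0.6033 0.1748 0.074 ]
168 199 173 184 [[0.5959, 0.1904], [0.5956, 0.1589]] mid [0.5958 0.1746 0.0697]
168 202 173 185 [[0.5884, 0.1916], [0.5881, 0.1573]] mid [0.5882 0.1744 0.0653]
168 205 174 185 [[0.5807, 0.1901], [0.5805, 0.1583]] mid [0.5806 0.1742 0.0609]
168 208 174 186 [[0.5731, 0.1913], [0.5728, 0.1568]] mid [0.5729 0.174  0.0565]
168 211 175 187 [[0.5654, 0.1898], [0.5651, 0.1551]] mid [0.5652 0.1725 0.052 ]
168 214 175 188 [[0.5576, 0.191], [0.5573, 0.1535]] mid [0.5574 0.1723 0.0475]
168 217 176 188 [[0.5497, 0.1895], [0.5494, 0.1546]] mid [0.5496 0.172  0.043 ]
168 220 180 187 [[0.5418, 0.1799], [0.5416, 0.1583]] mid [0.5417 0.1691 0.0384]
212 196 218 230 [[0.6024, 0.0714], [0.6021, 0.0373]] mid [0.6022 0.0544 0.0734]
212 199 219 230 [[0.5948, 0.0695], [0.5946, 0.038]] mid [0.5947 0.0537 0.069 ]
212 202 219 230 [[0.5873, 0.0702], [0.587, 0.0386]] mid [0.5872 0.0544 0.0647]
212 205 219 231 [[0.5797, 0.071], [0.5794, 0.0366]] mid [0.5795 0.0538 0.0603]
212 208 220 231 [[0.572, 0.0691], [0.5717, 0.0372]] mid [0.5719 0.0532 0.0559]
212 211 220 231 [[0.5643, 0.0698], [0.564, 0.0379]] mid [0.5642 0.0539 0.0514]
212 214 220 233 [[0.5565, 0.0706], [0.5562, 0.0331]] mid [0.5564 0.0519 0.0469]
212 217 221 233 [[0.5487, 0.0687], [0.5484, 0.0338]] mid [0.5485 0.0512 0.0424]
```

View pics/crop2.png

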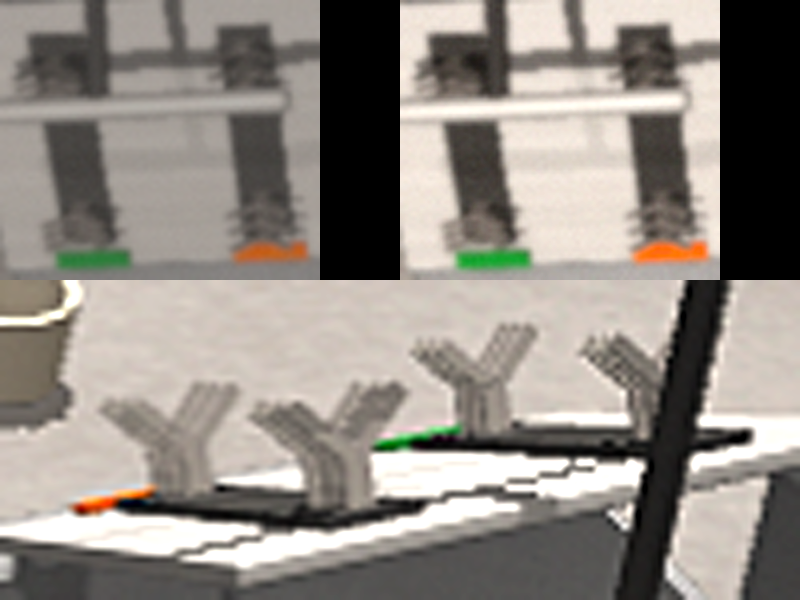

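The right (orange) comb's teeth are spread wider, so it is coarse. The left (green) comb's teeth are closer, so it is fine. In the rack, the -y stud at top (341,211) is coarse and the +y stud at (308,211) is fine. I'm moving toward the coarse stud now.

{"op": "carry_out", "data": {"moves": [[0.043,-0.022,0,0.1,0.085],[0.087,-0.044,0,0.2,0.085],[0.13,-0.066,0,0.3,0.085],[0.174,-0.089,0,0.4,0.085],[0.218,-0.111,0,0.485,0.085],[0.262,-0.133,0,0.485,0.085],[0.306,-0.155,0,0.485,0.085],[0.35,-0.178,0,0.485,0.085]]}}

```text
clock: 0.9
tcp_pos: [0.5344, -0.2894, 0.4045]
orientation: [-3.141, 0.043, 0.001]
contact_force: [0.9, -1.2, -0.1]
grip_width: 0.0851
gripper_force: 0.0
```

{"op": "carry_out", "data": {"moves": [[0.05,0,0,0,0.085],[0.1,0,0,0,0.085],[0.15,0,0,0,0.085],[0.2,0,0,0,0.085],[0.25,0,0,0,0.085],[0.3,0,0,0,0.085],[0.35,0,0,0,0.085],[0.4,0,0,0,0.085]]}}

```text
clock: 1.7
tcp_pos: [0.9089, -0.3048, 0.4042]
orientation: [-3.138, 0.054, -0.002]
contact_force: [1.7, -3.0, 0.0]
grip_width: 0.0851
gripper_force: 0.0
```

{"op": "carry_out", "data": {"moves": [[0.05,0,0,0,0.085],[0.1,0,0,0,0.085],[0.15,0,0,0,0.085],[0.2,0,0,0,0.085],[0.2,0,0,0,0.085],[0.2,0,0,0,0.085],[0.2,0,0,0,0.085],[0.2,0,0,0,0.085]]}}

```text
clock: 2.5
tcp_pos: [0.9469, -0.2808, 0.3758]
orientation: [3.132, -0.056, 0.056]
contact_force: [0.3, 0.1, 0.3]
grip_width: 0.0847
gripper_force: 0.0
```

```bash
python3 -c "
from bench import r
o=r.get_obs()
for k in('clock','joints','tcp_pos','orientation'):print(k,o[k])"
```

```text
clock 2.5
joints [ 0.13708408  1.32536241  1.29201765  0.24165339 -1.24753349  1.70709408
 -1.23471079]
tcp_pos [ 0.94685694 -0.28083991  0.37582352]
orientation [ 3.13224511 -0.05638803  0.05630392]
```

{"op": "carry_out", "data": {"moves": [[-0.05,0,0,0,0.085],[-0.1,0,0,0,0.085],[-0.15,0,0,0,0.085],[-0.2,0,0,0,0.085],[-0.25,0,0,0,0.085],[-0.3,0,0,0,0.085],[-0.35,0,0,0,0.085],[-0.4,0,0,0,0.085]]}}

```text
clock: 3.3
tcp_pos: [0.6043, -0.2679, 0.3623]
orientation: [3.137, -0.053, 0.052]
contact_force: [0.8, -0.2, 1.4]
grip_width: 0.0852
gripper_force: 0.0
```

```bash
python3 -c "
from bench import r
o=r.get_obs()
for k in('clock','joints','tcp_pos','orientation'):print(k,o[k])"
```

```text
clock 3.3
joints [-0.44284582  0.98639709  1.40812285  1.69652008 -1.02737791  1.34825278
 -0.45452092]
tcp_pos [ 0.60428197 -0.26793585  0.36229864]
orientation [ 3.13659286 -0.05349958  0.05227043]
```

{"op": "carry_out", "data": {"moves": [[0.6,0,-0.05,0,0.085],[0.6,0,-0.05,0,0.085],[0.6,0,-0.05,0,0.085],[0.6,0,-0.05,0,0.085],[0.6,0,-0.05,0,0.085],[0.6,0,-0.05,0,0.085],[0.6,0,-0.05,0,0.085],[1.0,0,-0.05,0,0.085]]}}

```text
clock: 4.1
tcp_pos: [0.9454, -0.2769, 0.4011]
orientation: [3.131, -0.066, 0.097]
contact_force: [68.8, 42.8, 46.6]
grip_width: 0.0853
gripper_force: 0.0
```

{"op": "carry_out", "data": {"moves": [[2,0,0,0,0.085],[2,0,0,0,0.085],[2,0,0,0,0.085],[2,0,0,0,0.085],[2,0,0,0,0.085],[2,0,0,0,0.085],[2,0,0,0,0.085],[2,0,0,0,0.085]]}}

```text
clock: 4.9
tcp_pos: [0.982, -0.2075, 0.3472]
orientation: [3.117, -0.056, 0.149]
contact_force: [-0.9, 0.1, 0.8]
grip_width: 0.0848
gripper_force: 0.0
```

```bash
python3 -c "
from bench import r
o=r.get_obs()
for k in('clock','joints','tcp_pos','orientation'):print(k,o[k])"
```

```text
clock 4.9
joints [ 0.05758119  1.35564232  1.29330193  0.24119316 -1.25691138  1.61725927
 -1.3151444 ]
tcp_pos [ 0.98203512 -0.20747925  0.34716194]
orientation [ 3.11664225 -0.05556125  0.14867749]
```

{"op": "carry_out", "data": {"moves": [[2,0.2,-0.5,0,0.085],[2,0.2,-0.5,0,0.085],[2,0.2,-0.5,0,0.085],[2,0.2,-0.5,0,0.085],[2,0.2,-0.5,0,0.085],[2,0.2,-0.5,0,0.085],[2,0.2,-0.5,0,0.085],[2,0.2,-0.5,0,0.085]]}}

```text
clock: 5.7
tcp_pos: [0.9816, -0.1865, 0.3907]
orientation: [3.107, -0.057, 0.206]
contact_force: [0.2, -0.1, 1.0]
grip_width: 0.0852
gripper_force: 0.0
```

{"op": "carry_out", "data": {"moves": [[2,0.2,-0.5,0,0.085],[2,0.2,-0.5,0,0.085],[2,0.2,-0.5,0,0.085],[2,0.2,-0.5,0,0.085],[2,0.2,-0.5,0,0.085],[2,0.2,-0.5,0,0.085],[2,0.2,-0.5,0,0.085],[2,0.2,-0.5,0,0.085]]}}

```text
clock: 6.5
tcp_pos: [0.9787, -0.1704, 0.4317]
orientation: [3.097, -0.057, 0.263]
contact_force: [-0.1, 0.2, -0.1]
grip_width: 0.0847
gripper_force: 0.0
```

```bash
python3 -c "
from bench import r
o=r.get_obs()
for k in('clock','joints','tcp_pos','orientation'):print(k,o[k])"
```

```text
clock 6.5
joints [ 0.01739859  1.26970173  1.29323841  0.24194703 -1.23860633  1.62594511
 -1.35230499]
tcp_pos [ 0.97869812 -0.17040298  0.43171404]
orientation [ 3.09729517 -0.05658863  0.26253513]
```

{"op": "carry_out", "data": {"moves": [[2,0.3,-0.3,0,0.085],[2,0.3,-0.3,0,0.085],[2,0.3,-0.3,0,0.085],[2,0.3,-0.3,0,0.085],[2,0.3,-0.3,0,0.085],[2,0.3,-0.3,0,0.085],[2,0.3,-0.3,0,0.085],[2,0.3,-0.3,0,0.085]]}}

```text
clock: 7.3
tcp_pos: [0.9804, -0.1745, 0.4433]
orientation: [3.086, -0.056, 0.319]
contact_force: [-0.4, -0.1, -1.0]
grip_width: 0.0847
gripper_force: 0.0
```

{"op": "carry_out", "data": {"moves": [[2,0.3,-0.3,0,0.085],[2,0.3,-0.3,0,0.085],[2,0.3,-0.3,0,0.085],[2,0.3,-0.3,0,0.085],[2,0.3,-0.3,0,0.085],[2,0.3,-0.3,0,0.085],[2,0.3,-0.3,0,0.085],[2,0.3,-0.3,0,0.085]]}}

```text
clock: 8.1
tcp_pos: [0.9799, -0.1769, 0.462]
orientation: [3.073, -0.056, 0.376]
contact_force: [0.0, -0.1, 0.3]
grip_width: 0.085
gripper_force: 0.0
```

{"op": "carry_out", "data": {"moves": [[2,0.3,-0.3,0,0.085],[2,0.3,-0.3,0,0.085],[2,0.3,-0.3,0,0.085],[2,0.3,-0.3,0,0.085],[2,0.3,-0.3,0,0.085],[2,0.3,-0.3,0,0.085],[2,0.3,-0.3,0,0.085],[2,0.3,-0.3,0,0.085]]}}

```text
clock: 8.9
tcp_pos: [0.9774, -0.1782, 0.4858]
orientation: [3.06, -0.055, 0.433]
contact_force: [0.5, -0.4, -0.8]
grip_width: 0.0852
gripper_force: 0.0
```

{"op": "carry_out", "data": {"moves": [[2,0.3,-0.3,0,0.085],[2,0.3,-0.3,0,0.085],[2,0.3,-0.3,0,0.085],[2,0.3,-0.3,0,0.085],[2,0.3,-0.3,0,0.085],[2,0.3,-0.3,0,0.085],[2,0.3,-0.3,0,0.085],[2,0.3,-0.3,0,0.085]]}}

```text
clock: 9.7
tcp_pos: [0.9731, -0.1786, 0.5133]
orientation: [3.045, -0.055, 0.489]
contact_force: [0.2, 0.5, -0.2]
grip_width: 0.085
gripper_force: 0.0
```

```bash
python3 -c "
from bench import r
o=r.get_obs()
for k in('clock','joints','tcp_pos','orientation'):print(k,o[k])"
```

```text
clock 9.7
joints [ 0.02243978  1.18918882  1.29311949  0.2418982  -1.2330638   1.5538502
 -1.34366062]
tcp_pos [ 0.97306031 -0.17857633  0.5132869 ]
orientation [ 3.045394   -0.05479415  0.4885364 ]
```

{"op": "carry_out", "data": {"moves": [[2,0.3,0,0,0.085],[2,0.3,0,0,0.085],[2,0.3,0,0,0.085],[2,0.3,0,0,0.085],[2,0.3,0,0,0.085],[2,0.3,0,0,0.085],[2,0.3,0,0,0.085],[2,0.3,0,0,0.085]]}}

```text
clock: 10.5
tcp_pos: [0.9837, -0.1816, 0.5009]
orientation: [3.03, -0.054, 0.544]
contact_force: [-0.7, 0.5, 0.2]
grip_width: 0.0852
gripper_force: 0.0
```

{"op": "carry_out", "data": {"moves": [[2,0.3,0,0,0.085],[2,0.3,0,0,0.085],[2,0.3,0,0,0.085],[2,0.3,0,0,0.085],[2,0.3,0,0,0.085],[2,0.3,0,0,0.085],[2,0.3,0,0,0.085],[2,0.3,0,0,0.085]]}}

```text
clock: 11.3
tcp_pos: [0.9891, -0.1832, 0.5024]
orientation: [3.013, -0.054, 0.599]
contact_force: [-0.6, 0.5, -0.2]
grip_width: 0.085
gripper_force: 0.0
```

{"op": "carry_out", "data": {"moves": [[2,0.3,0,0,0.085],[2,0.3,0,0,0.085],[2,0.3,0,0,0.085],[2,0.3,0,0,0.085],[2,0.3,0,0,0.085],[2,0.3,0,0,0.085],[2,0.3,0,0,0.085],[2,0.3,0,0,0.085]]}}

```text
clock: 12.1
tcp_pos: [0.9909, -0.184, 0.5136]
orientation: [2.995, -0.054, 0.654]
contact_force: [0.5, 0.6, -0.3]
grip_width: 0.0853
gripper_force: 0.0
```

{"op": "carry_out", "data": {"moves": [[2,0.3,0,0,0.085],[2,0.3,0,0,0.085],[2,0.3,0,0,0.085],[2,0.3,0,0,0.085],[2,0.3,0,0,0.085],[2,0.3,0,0,0.085],[2,0.3,0,0,0.085],[2,0.3,0,0,0.085]]}}

```text
clock: 12.9
tcp_pos: [0.9897, -0.1841, 0.5321]
orientation: [2.977, -0.053, 0.708]
contact_force: [-0.1, -0.4, 0.5]
grip_width: 0.085
gripper_force: 0.0
```

```bash
cat >> h.py <<'E'
def tool():
    o=r.get_obs(); return o,cv2.Rodrigues(np.array(o['orientation']))[0],np.array(o['tcp_pos'])
def grasp():
    o,R,p=tool(); return p+R[:,2]*.155
E
python3 -c "
from h import *
o,R,p=tool()
print(o['clock'],o['joints'].round(3),p.round(4));print(R.round(4),grasp().round(4))"
```

```text
12.9 [ 0.024  1.179  1.293  0.242 -1.244  1.414 -1.34 ] [ 0.9897 -0.1841  0.5321]
[[ 0.8924 -0.0526  0.4481]
 [-0.0151 -0.9961 -0.0869]
 [ 0.4509  0.0708 -0.8898]] [ 1.0592 -0.1976  0.3941]
```

```bash
cat >> h.py <<'E'
def goto(g,back=0):
    o,R,p=tool(); t=np.array(g)-R[:,2]*(.155+back); return (R.T@(t-p)).round(4)
E
python3 -c "
from h import *
print(goto([.561,-.253,.045],.12),goto([.561,-.253,.045],.20))"
```

```text
[-0.6012  0.0567 -0.0278] [-0.6012  0.0567 -0.1078]
```

{"op": "carry_out", "data": {"moves": [[-0.04,0.004,-0.01,0,0.085],[-0.08,0.008,-0.02,0,0.085],[-0.125,0.012,-0.03,0,0.085],[-0.17,0.016,-0.04,0,0.085],[-0.215,0.02,-0.05,0,0.085],[-0.26,0.024,-0.055,0,0.085],[-0.3,0.028,-0.06,0,0.085],[-0.33,0.031,-0.06,0,0.085]]}}

```text
clock: 13.7
tcp_pos: [0.6645, -0.2044, 0.4381]
orientation: [2.978, -0.053, 0.709]
contact_force: [-0.1, -1.1, 1.4]
grip_width: 0.0846
gripper_force: 0.0
```

```bash
python3 -c "
from h import *
o,R,p=tool();print(o['joints'].round(3),p.round(4),o['orientation'])
print(goto([.561,-.253,.045],.08),goto([.561,-.253,.045],.0))"
```

```text
[-0.605  0.812  1.389  1.713 -1.199  1.017 -0.515] [ 0.6645 -0.2044  0.4381] [ 2.9775218  -0.05294147  0.70867452]
[-0.2689  0.0262  0.0726] [-0.2689  0.0262  0.1526]
```

{"op": "carry_out", "data": {"moves": [[-0.035,0.004,0.0,-0.028,0.085],[-0.075,0.008,0.0,-0.028,0.085],[-0.115,0.012,0.0,-0.028,0.085],[-0.155,0.016,0.005,-0.028,0.085],[-0.195,0.02,0.01,-0.028,0.085],[-0.235,0.024,0.015,-0.028,0.085],[-0.26,0.026,0.02,-0.028,0.085],[-0.269,0.026,0.02,-0.028,0.085]]}}

```text
clock: 14.5
tcp_pos: [0.4313, -0.2282, 0.3004]
orientation: [2.974, -0.016, 0.704]
contact_force: [1.7, 0.2, 1.1]
grip_width: 0.085
gripper_force: 0.0
```

```bash
python3 -c "
from h import *
o,R,p=tool();print(o['joints'].round(3),p.round(4),R[:,1].round(3))
print(goto([.561,-.253,.045],.0))
f=r.grab_frame('top');g=r.grab_frame('scene')
im=np.zeros((600,800,3),np.uint8);im[:300,:400]=cv2.resize(f,(400,300));im[:300,400:]=cv2.resize(g,(400,300));im[300:,:400]=cv2.resize(f[140:275,270:450],(400,300));im[300:,400:]=cv2.resize(g[165:300,180:360],(400,300))
cv2.imwrite('pics/p5.png',im[...,::-1])"
```

```text
[-0.493  0.446  1.103  2.293 -1.353  0.535  0.075] [ 0.4313 -0.2282  0.3004] [-0.03  -0.996  0.081]
[0.0014 0.0003 0.1325]
```

View pics/p5.png

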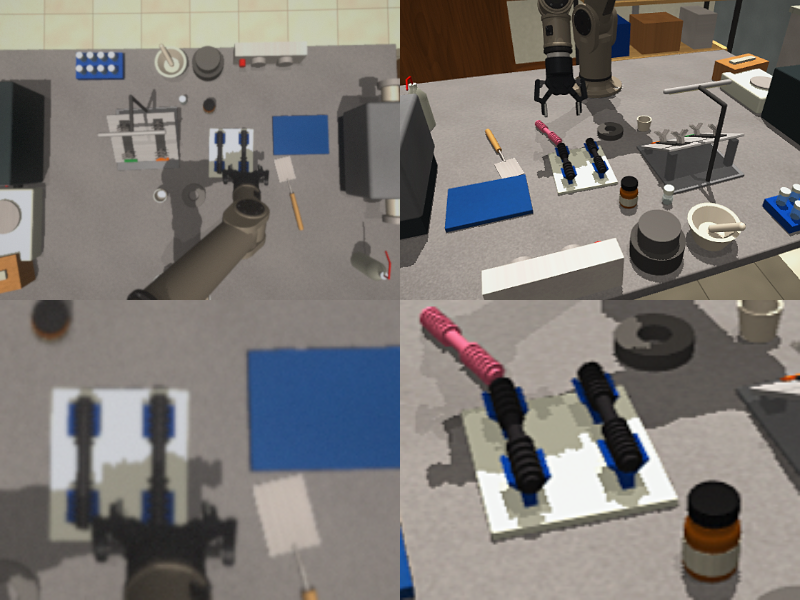

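The gripper is over the near end of the rack, lined up with the coarse (-y) stud. The pink stud and the other things are undisturbed. Descending.

{"op": "carry_out", "data": {"moves": [[0.001,0,0.025,0,0.055],[0.001,0,0.055,0,0.055],[0.001,0,0.085,0,0.055],[0.001,0,0.11,0,0.055],[0.001,0,0.125,0,0.055],[0.001,0,0.132,0,0.055],[0.001,0,0.132,0,0.055],[0.001,0,0.132,0,0.055]], "force": 40}}

```text
clock: 15.4
tcp_pos: [0.5037, -0.2473, 0.1997]
orientation: [2.992, -0.008, 0.67]
contact_force: [-0.8, 0.2, 0.0]
grip_width: 0.0553
gripper_force: 0.0
```

{"op": "carry_out", "data": {"moves": [[0,0,0,0,0.03],[0,0,0,0,0.02],[0,0,0,0,0.005],[0,0,0,0,0.0],[0,0,0,0,0.0],[0,0,0,0,0.0],[0,0,0,0,0],[0,0,0,0,0]], "force": 40}}

```text
clock: 16.2
tcp_pos: [0.5039, -0.242, 0.2002]
orientation: [3.002, 0.004, 0.675]
contact_force: [-8.6, 14.1, 15.4]
grip_width: 0.0215
gripper_force: 38.4
```

```bash
python3 -c "
from h import *
o,R,p=tool();print(o['joints'].round(3),grasp().round(4),R[:,1].round(3),o['contact_force'],o['moment'])"
```

```text
[ 0.228  0.531  0.166  2.139 -1.366  0.177  0.108] [ 0.5702 -0.2516  0.0604] [-0.012 -0.998  0.063] [-8.59728109 14.05415097 15.38410586] [2.69165235 0.70859187 1.36811368]
```

{"op": "carry_out", "data": {"moves": [[0,0,0,0,0.03],[0,0,0,0,0.055],[0,0,0,0,0.055],[-0.005,0,0,0,0.055],[-0.01,0,0.005,0,0.055],[-0.015,0,0.01,0,0.055],[-0.015,0,0.015,0,0.055],[-0.015,0,0.02,0,0.055]]}}

```text
clock: 17.0
tcp_pos: [0.5054, -0.2542, 0.184]
orientation: [3.007, -0.007, 0.648]
contact_force: [0.5, -0.5, 0.2]
grip_width: 0.0555
gripper_force: 0.0
```

```bash
python3 -c "
from h import *
o,R,p=tool();print(o['joints'].round(3),grasp().round(4),R[:,[1,2]].round(3).tolist(),o['contact_force'],o['moment'])
print(goto([.561,-.252,.045],.0))"
```

```text
[ 0.266  0.568  0.144  2.12  -1.366  0.17   0.123] [ 0.5692 -0.2643  0.0431] [[-0.018, 0.411], [-0.998, -0.065], [0.063, -0.909]] [ 0.45070069 -0.52848829  0.2013489 ] [0.10939657 0.36143644 0.05155021]
[-0.0066 -0.012  -0.0059]
```

{"op": "carry_out", "data": {"moves": [[-0.003,-0.004,-0.003,0,0.055],[-0.005,-0.008,-0.005,0,0.055],[-0.007,-0.012,-0.006,0,0.055],[-0.007,-0.012,-0.006,0,0.055],[-0.007,-0.012,-0.006,0,0.055],[-0.007,-0.012,-0.006,0,0.055],[-0.007,-0.012,-0.006,0,0.055],[-0.007,-0.012,-0.006,0,0.055]]}}

```text
clock: 17.8
tcp_pos: [0.4985, -0.2431, 0.1891]
orientation: [3.011, -0.006, 0.643]
contact_force: [-1.3, 1.0, -0.3]
grip_width: 0.0547
gripper_force: 0.0
```

```bash
python3 -c "
from h import *
o,R,p=tool();print(o['joints'].round(3),grasp().round(4),R[:,[1,2]].round(3).tolist(),o['contact_force'],o['moment'])
print(goto([.561,-.252,.045],.0))"
```

```text
[ 0.238  0.548  0.159  2.144 -1.366  0.17   0.109] [ 0.5617 -0.2528  0.0479] [[-0.017, 0.408], [-0.998, -0.062], [0.061, -0.911]] [-1.25416461  0.96076471 -0.32907245] [0.07890287 0.42499079 0.03978099]
[-0.0019 -0.001   0.0023]
```

Position reached. Closing now.

{"op": "carry_out", "data": {"moves": [[-0.001,0,0.002,0,0.035],[-0.001,0,0.002,0,0.025],[-0.001,0,0.002,0,0.01],[-0.001,0,0.002,0,0.0],[-0.001,0,0.002,0,0.0],[-0.001,0,0.002,0,0.0],[-0.001,0,0.002,0,0],[-0.001,0,0.002,0,0]], "force": 40}}

```text
clock: 18.6
tcp_pos: [0.499, -0.2426, 0.1876]
orientation: [3.014, -0.004, 0.641]
contact_force: [-1.7, 6.0, 4.4]
grip_width: 0.0147
gripper_force: 38.9
```

```bash
python3 -c "
from h import *
o,R,p=tool();print(o['joints'].round(3),grasp().round(4),R[:,[1,2]].round(3).tolist(),o['contact_force'],o['moment'])
f=r.grab_frame('top');g=r.grab_frame('scene')
im=np.zeros((300,800,3),np.uint8);im[:,:400]=cv2.resize(f[150:285,250:430],(400,300));im[:,400:]=cv2.resize(g[165:300,180:360],(400,300))
cv2.imwrite('pics/p6.png',im[...,::-1])"
```

```text
[ 0.239  0.551  0.156  2.143 -1.366  0.171  0.11 ] [ 0.562  -0.2518  0.0463] [[-0.015, 0.406], [-0.998, -0.059], [0.058, -0.912]] [-1.72309099  6.00487766  4.3655899 ] [1.03744802 0.53320309 0.25645194]
```

View pics/p6.png

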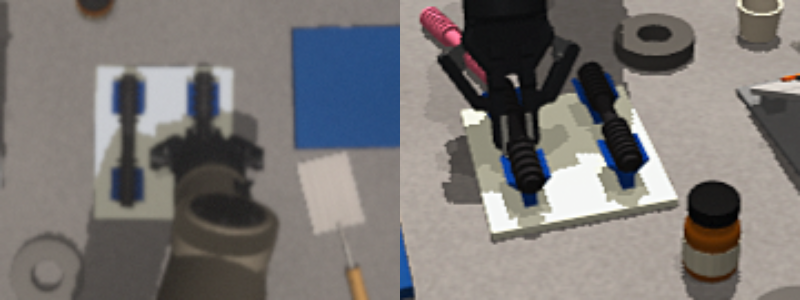

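```bash
python3 -c "
from h import *
o,R,p=tool();print((R.T@np.array([0,0,.12])).round(3));
print(goto([.588,.054,.108],.10), R.T@np.array([.593-.562,.054+.252,0]))"
```

```text
[ 0.049  0.007 -0.109]
[ 0.0519 -0.302  -0.1638] [ 0.03141705 -0.30590718 -0.00554668]
```

{"op": "carry_out", "data": {"moves": [[0.008,0.001,-0.018,0,0],[0.018,0.003,-0.04,0,0],[0.03,0.004,-0.066,0,0],[0.042,0.006,-0.092,0,0],[0.05,-0.01,-0.115,0,0],[0.052,-0.04,-0.135,0,0],[0.052,-0.075,-0.155,0,0],[0.052,-0.11,-0.165,0,0]]}}

```text
clock: 19.5
tcp_pos: [0.4813, -0.1262, 0.3532]
orientation: [3.01, -0.01, 0.644]
contact_force: [0.4, -0.2, -1.1]
grip_width: 0.0144
gripper_force: 39.2
```

```bash
python3 -c "
from h import *
o,R,p=tool();print(o['joints'].round(3),grasp().round(4),R[:,[1,2]].round(3).tolist(),o['contact_force'],o['moment'])
print(goto([.588,.054,.108],.10))"
```

```text
[-0.708  0.241  0.974  2.215 -0.576  0.415 -0.881] [ 0.5446 -0.136   0.212 ] [[-0.019, 0.408], [-0.998, -0.063], [0.061, -0.911]] [ 0.36880919 -0.17689711 -1.12047515] [ 0.0719104   0.51301901 -0.03186868]
[-0.0015 -0.1968  0.0004]
```

{"op": "carry_out", "data": {"moves": [[0,-0.025,0,0,0],[0,-0.055,0,0,0],[0,-0.09,0,0,0],[0,-0.125,0,0,0],[-0.001,-0.16,0,0,0],[-0.001,-0.185,0,0,0],[-0.001,-0.197,0,0,0],[-0.001,-0.197,0,0,0]]}}

```text
clock: 20.3
tcp_pos: [0.4841, 0.0718, 0.3397]
orientation: [3.011, -0.001, 0.641]
contact_force: [0.0, -0.3, -1.1]
grip_width: 0.0149
gripper_force: 39.2
```

```bash
python3 -c "
from h import *
o,R,p=tool();print(o['joints'].round(3),grasp().round(4),R.round(3).tolist(),o['contact_force'],o['moment'])
print(goto([.588,.054,.105],.10),goto([.588,.054,.105],.05))
f=r.grab_frame('top');g=r.grab_frame('scene')
im=np.zeros((600,800,3),np.uint8);im[:300,:400]=cv2.resize(f[130:265,130:310],(400,300));im[:300,400:]=cv2.resize(g[105:270,290:510],(400,300));im[300:,:400]=cv2.resize(g,(400,300))
cv2.imwrite('pics/p7.png',im[...,::-1])"
```

```text
[-1.301  0.36   1.182  2.243 -0.507  0.39  -1.347] [0.5472 0.0622 0.1985] [[0.913, -0.014, 0.407], [0.012, -0.998, -0.062], [0.407, 0.062, -0.911]] [ 0.04595639 -0.27937805 -1.13402886] [0.06703584 0.50430777 0.01672987]
[-0.0009  0.0019  0.0023] [-0.0009  0.0019  0.0523]
```

View pics/p7.png

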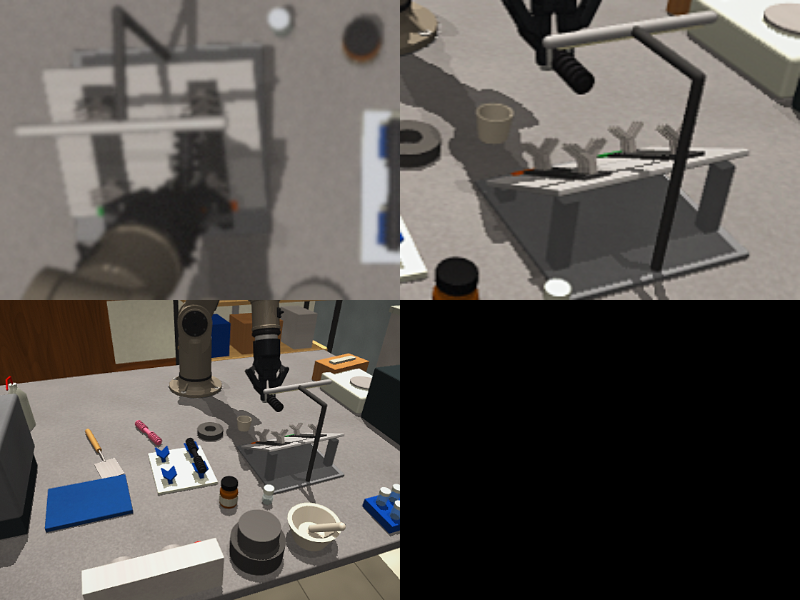

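{"op": "carry_out", "data": {"moves": [[0,0.001,0.008,-0.01,0],[0,0.002,0.018,-0.01,0],[0,0.002,0.028,-0.01,0],[0,0.002,0.036,-0.01,0],[0,0.002,0.042,-0.01,0],[0,0.002,0.046,-0.01,0],[0,0.002,0.05,-0.01,0],[0,0.002,0.052,-0.01,0]], "force": 20}}

```text
clock: 21.2
tcp_pos: [0.5052, 0.0645, 0.2925]
orientation: [3.01, 0.007, 0.64]
contact_force: [-0.7, -0.7, -1.0]
grip_width: 0.0147
gripper_force: 39.2
```

```bash
python3 -c "
from h import *
o,R,p=tool();print(o['joints'].round(3),grasp().round(4),R.round(3).tolist(),o['contact_force'],o['moment'])
print(goto([.588,.054,.105],.0))"
```

```text
[-1.034  0.419  0.903  2.233 -0.63   0.286 -1.231] [0.5682 0.0549 0.1512] [[0.914, -0.009, 0.406], [0.018, -0.998, -0.062], [0.406, 0.064, -0.912]] [-0.67643722 -0.71850031 -1.04967941] [ 0.02806037  0.50101051 -0.03124779]
[-0.0007 -0.0023  0.0503]
```

{"op": "carry_out", "data": {"moves": [[0,-0.001,0.004,0,0],[0,-0.002,0.008,0,0],[0,-0.002,0.012,0,0],[0,-0.002,0.016,0,0],[0,-0.002,0.02,0,0],[0,-0.002,0.024,0,0],[0,-0.002,0.028,0,0],[0,-0.002,0.03,0,0]], "force": 20}}

```text
clock: 22.0
tcp_pos: [0.5162, 0.0657, 0.2639]
orientation: [3.011, 0.011, 0.634]
contact_force: [-5.5, 2.3, 2.0]
grip_width: 0.0145
gripper_force: 38.8
```

```bash
python3 -c "
from h import *
o,R,p=tool();print(o['joints'].round(3),grasp().round(4),R.round(3).tolist(),o['contact_force'],o['moment'],o['gripper_force'])
print(goto([.588,.054,.105],.0))"
```

```text
[-0.912  0.463  0.764  2.221 -0.701  0.231 -1.172] [0.5787 0.0562 0.1224] [[0.915, -0.006, 0.403], [0.02, -0.998, -0.061], [0.403, 0.064, -0.913]] [-5.5297788   2.32233079  2.04023524] [0.53137418 1.11770456 0.35330666] 38.825631737709045
[0.0014 0.001  0.0198]
```

{"op": "carry_out", "data": {"moves": [[0,0,0.002,0,0.002],[0,0,0.004,0,0.002],[0,0,0.006,0,0.002],[0,0,0.008,0,0.002],[0,0,0.009,0,0.002],[0,0,0.01,0,0.002],[0,0,0.011,0,0.002],[0,0,0.012,0,0.002]], "force": 20}}

```text
clock: 22.8
tcp_pos: [0.5206, 0.0649, 0.2528]
orientation: [3.012, 0.011, 0.632]
contact_force: [-6.7, 1.2, 0.7]
grip_width: 0.0145
gripper_force: 38.8
```

```bash
python3 -c "
from h import *
o,R,p=tool();print(o['joints'].round(3),grasp().round(4),R.round(3).tolist(),o['contact_force'],o['moment'],o['gripper_force'])
print(goto([.588,.054,.105],.0))"
```

```text
[-0.867  0.481  0.714  2.216 -0.734  0.209 -1.141] [0.5829 0.0554 0.1112] [[0.916, -0.006, 0.402], [0.02, -0.998, -0.061], [0.402, 0.064, -0.914]] [-6.68692073  1.16929059  0.73766453] [0.47920608 1.38014513 0.27114568] 38.831666707992554
[0.0022 0.001  0.0078]
```

{"op": "carry_out", "data": {"moves": [[0,0,0.001,0,0.002],[0,0,0.002,0,0.002],[0,0,0.003,0,0.002],[0,0,0.004,0,0.002],[0,0,0.005,0,0.002],[0,0,0.006,0,0.002],[0,0,0.006,0,0.002],[0,0,0.006,0,0.002]]}}

```text
clock: 23.6
tcp_pos: [0.5232, 0.0646, 0.2474]
orientation: [3.012, 0.011, 0.633]
contact_force: [-6.4, 1.7, 0.8]
grip_width: 0.0145
gripper_force: 38.9
```

```bash
python3 -c "
from h import *
o,R,p=tool();print(o['joints'].round(3),grasp().round(4),R.round(3).tolist(),R.T@o['contact_force'],R.T@o['moment'],o['gripper_force'])
print(goto([.588,.054,.105],.0))"
```

```text
[-0.846  0.49   0.692  2.212 -0.755  0.199 -1.121] [0.5855 0.0551 0.1058] [[0.915, -0.006, 0.402], [0.02, -0.998, -0.061], [0.402, 0.064, -0.913]] [-5.55304957 -1.63574111 -3.41942308] [ 0.46899925 -1.20313071 -0.13023262] 38.91303598880768
[0.0019 0.0011 0.0018]
```

```bash
cat > pitch.py <<'E'
from h import *
import sys
g0=grasp(); c=np.array(eval(sys.argv[1])) if len(sys.argv)>1 else g0
g=r.grab_frame('scene'); cv2.imwrite('pics/last.png',g[...,::-1]); gr=g.max(2).astype(np.float32)
print('grasp',g0.round(4))
for a in range(-5,46,5):
    t=np.radians(a); s=np.arange(.035,.11,.005)
    P=c+s[:,None]*np.array([np.cos(t),.035*np.cos(t),np.sin(t)])
    q=proj('scene',P).astype(np.float32); print(a,cv2.remap(gr,q[None,:,0],q[None,:,1],1)[0].astype(int))
E
python3 pitch.py
```

```text
grasp [0.5855 0.0551 0.1058]
-5 [ 85 177 182 107  93  76  41  38 199 209 128  76  68  67  67]
0 [118 146 117  83  90  81  92  61  56  82 220 166 127  59  67]
5 [ 76  99  92  84  82  84  92  89 122 120  55  53 231 208 130]
10 [ 81  81  80  72  85  87  85 101 126 124 137 168  46  33  77]
15 [ 94  87  76  77 102 103 101 101 107 123 168 217 200 218 208]
20 [101 104 107 107 104  77  52  49  37  95 111  92  80 176 233]
25 [ 70  90  90  54  23  12  21  21  20  17  33 105 135 175 176]
30 [ 22  18  17  16  18  18  23  22  21  21  18   9  92  98 100]
35 [ 26  27  23  19  20  17  16  12   8   7  71 171 173 171 171]
40 [ 25  26  27  27  58 138 182 175 171 168 168 166 162 166 171]
45 [ 34  28  32 136 173 169 165 164 168 171 167 165 166 167 169]
```

{"op": "carry_out", "data": {"moves": [[0,0,0.001,0,0.002],[0,0,0.002,0,0.002],[0,0,0.003,0,0.002],[0,0,0.004,0,0.002],[0,0,0.004,0,0.002],[0,0,0.005,0,0.002],[0,0,0.005,0,0.002],[0,0,0.005,0,0.002]]}}

```text
clock: 24.45
tcp_pos: [0.5254, 0.0647, 0.2433]
orientation: [3.013, 0.012, 0.634]
contact_force: [-10.2, 3.9, 6.3]
grip_width: 0.0146
gripper_force: 39.8
```

```bash
python3 -c "
from h import *
o,R,p=tool();print(o['joints'].round(3),grasp().round(4),R.round(3).tolist(),R.T@o['contact_force'],R.T@o['moment'],o['gripper_force'])
print(goto([.588,.054,.105],.0))"
```

```text
[-0.831  0.498  0.676  2.209 -0.78   0.192 -1.098] [0.5879 0.0554 0.1018] [[0.915, -0.006, 0.403], [0.02, -0.998, -0.06], [0.403, 0.063, -0.913]] [ -6.67429125  -3.45119809 -10.08924383] [ 0.81105624 -1.21392482 -0.06723481] 39.79155778884888
[ 0.0014  0.0016 -0.0028]
```

{"op": "carry_out", "data": {"moves": [[0.001,0,-0.001,0,0.002],[0.002,0,-0.001,0,0.002],[0.003,0,-0.001,0,0.002],[0.004,0,-0.001,0,0.002],[0.004,0,-0.001,0,0.002],[0.004,0,-0.001,0,0.002],[0.004,0,-0.001,0,0.002],[0.004,0,-0.001,0,0.002]]}}

```text
clock: 25.25
tcp_pos: [0.5263, 0.0647, 0.2441]
orientation: [3.015, 0.012, 0.624]
contact_force: [-13.4, 4.4, 1.5]
grip_width: 0.015
gripper_force: 39.5
```

```bash
python3 -c "
from h import *
o,R,p=tool();print(grasp().round(4),R.T@o['contact_force'],R.T@o['moment'])
print(goto([.588,.054,.105],.0))"
```

```text
[0.5878 0.0554 0.1021] [-11.65459206  -4.27403751  -6.95989782] [ 0.7182921  -2.37489101 -0.08468549]
[ 0.0013  0.0015 -0.0025]
```

{"op": "carry_out", "data": {"moves": [[-0.001,0,0,0,0.002],[-0.002,0,0,0,0.002],[-0.004,0,0,0,0.002],[-0.006,0,0,0,0.002],[-0.008,0,0,0,0.002],[-0.008,0,0,0,0.002],[-0.008,0,0,0,0.002],[-0.008,0,0,0,0.002]]}}

```text
clock: 26.05
tcp_pos: [0.5229, 0.0641, 0.2436]
orientation: [3.01, 0.01, 0.641]
contact_force: [1.3, 3.0, 0.7]
grip_width: 0.0144
gripper_force: 39.2
```

```bash
python3 -c "
from h import *
o,R,p=tool();print(grasp().round(4),R.T@o['contact_force'],R.T@o['moment'])
print(goto([.588,.054,.105],.0))"; python3 pitch.py
```

```text
[0.586  0.0546 0.1024] [ 1.52807908 -2.9982256  -0.25006331] [ 0.53625879 -0.14067789 -0.17320423]
[ 0.0029  0.0007 -0.0015]
grasp [0.586  0.0546 0.1024]
-5 [149 219 198  71  73  32  42 164 208 134  89  68  67  68  68]
0 [ 86 183 205 105  91  84  57  54  54 237 185 126  61  66  67]
5 [ 75  98 126  90  89  82  90  80 103  45  74 229 176 130  77]
10 [ 70  87  92  86  82  84  90  92 119 127 125  74  36 134 228]
15 [ 62  58  69  66  70  84  82 100 122 124 125  90 204 204 156]
20 [101  88  76  78 114 130 133 131 112 121 138 228 225 217 217]
25 [ 98 101 108 111  94  63  27  20  17  44 123 131 166 173 164]
30 [ 96  67 100  54  17  14  19  19  19  17  16  40 108 104 130]
35 [ 26  19  15  17  18  19  20  20  19  17   9  51 159 175 163]
40 [ 26  28  26  22  16  15  27  34  99 169 179 171 169 166 165]
45 [ 29  26  25  68 187 178 169 167 166 165 169 166 164 166 165]
```

{"op": "carry_out", "data": {"moves": [[0,0,0,0,0.02],[0,0,0,0,0.03],[0,0,0,0,0.045],[0,0,-0.002,0,0.045],[0,0,-0.015,0,0.045],[0,0,-0.03,0,0.045],[0,0,-0.05,0,0.045],[0,0,-0.07,0,0.045]]}}

```text
clock: 26.9
tcp_pos: [0.4936, 0.0681, 0.3077]
orientation: [3.01, 0.008, 0.639]
contact_force: [-0.5, 0.6, 0.5]
grip_width: 0.0451
gripper_force: 0.0
```

{"op": "carry_out", "data": {"moves": [[0,0,-0.01,0,0.045],[0,0,-0.03,0,0.045],[-0.02,0,-0.05,0,0.045],[-0.05,0,-0.07,0,0.045],[-0.05,0.03,-0.08,0,0.045],[-0.05,0.07,-0.08,0,0.045],[-0.05,0.11,-0.08,0,0.045],[-0.05,0.15,-0.08,0,0.045]]}}

```text
clock: 27.7
tcp_pos: [0.4182, -0.0279, 0.3624]
orientation: [3.009, 0.023, 0.646]
contact_force: [1.9, -1.3, 0.9]
grip_width: 0.045
gripper_force: 0.0
```

```bash
python3 -c "
from h import *
o,R,p=tool();print(o['joints'].round(3),grasp().round(4),R.round(3).tolist())
f=r.grab_frame('top');g=r.grab_frame('scene')
cv2.imwrite('pics/t8.png',f[...,::-1]);cv2.imwrite('pics/s8.png',g[...,::-1])
im=np.zeros((600,800,3),np.uint8);im[:,:400]=cv2.resize(f[150:240,150:260],(400,327),interpolation=2)[:327,:] if 0 else 0
im[:300,:367]=cv2.resize(f[150:240,150:260],(367,300),interpolation=2);im[:300,400:]=cv2.resize(f,(400,300));im[300:,:750]=cv2.resize(g[165:215,340:465],(750,300),interpolation=2)
cv2.imwrite('pics/p8.png',im[...,::-1])"
```

```text
[-1.293 -0.114  1.159  2.366  0.499  0.451 -2.081] [ 0.4818 -0.0371  0.2214] [[0.912, 0.001, 0.411], [0.028, -0.998, -0.059], [0.41, 0.065, -0.91]]
```

View pics/p8.png

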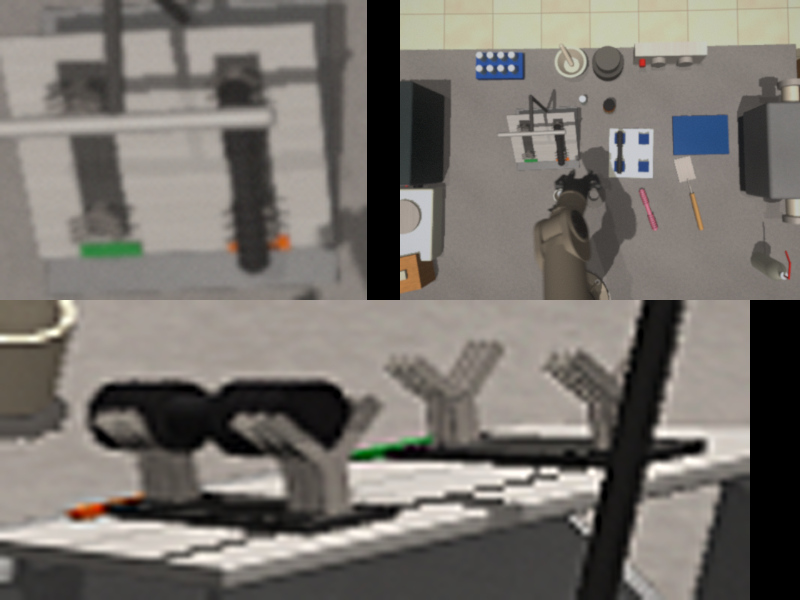

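Run:
```python
from h import *
th=.035; X=np.array([.866*np.cos(th),.866*np.sin(th),.5]);N=np.array([-.5*np.cos(th),-.5*np.sin(th),.866]);Y=np.array([-np.sin(th),np.cos(th),0])
O=np.array([.593,.054,.105])
G=lambda s,y,n:O+s/1e3*X+y/1e3*Y+n/1e3*N
for s,n in((-54,6),(54,6),(0,6),(0,0),(0,7),(80,0),(-80,0),(-24,0),(24,0)): print(s,n,proj('scene',G(s,0,n)).round(1)[0],proj('top',G(s,0,n)).round(1)[0])
g=cv2.imread('pics/s8.png').max(2).astype(int)
for x in range(354,402,2): print(x,g[172:196,x].tolist())
```

```text
-54 6 [365.  181.5] [224.2 218.3]
54 6 [389.5 181.7] [219.4 179.7]
0 6 [376.6 181.6] [221.9 199.5]
0 0 [377.1 184.4] [222.2 198.5]
0 7 [376.6 181.1] [221.8 199.6]
80 0 [396.7 184.9] [218.5 169. ]
-80 0 [360.3 184. ] [225.6 226. ]
-24 0 [371.8 184.3] [223.2 206.9]
24 0 [382.6 184.6] [221.1 189.8]
354 [167, 166, 162, 172, 168, 168, 168, 169, 174, 153, 118, 122, 112, 108, 130, 175, 177, 169, 162, 159, 164, 167, 162, 161]
356 [166, 165, 165, 172, 170, 168, 173, 135, 54, 8, 12, 49, 115, 130, 36, 0, 51, 159, 172, 161, 160, 163, 163, 162]
358 [166, 162, 163, 171, 171, 172, 157, 1, 23, 23, 21, 78, 148, 135, 121, 82, 2, 35, 180, 166, 161, 163, 164, 167]
360 [165, 163, 164, 168, 172, 173, 136, 17, 24, 23, 17, 63, 145, 109, 107, 87, 53, 45, 155, 169, 164, 162, 163, 162]
362 [166, 164, 163, 168, 175, 175, 86, 15, 24, 24, 24, 77, 121, 135, 123, 70, 51, 27, 111, 154, 143, 162, 174, 168]
364 [167, 166, 161, 164, 167, 174, 117, 14, 24, 25, 22, 18, 25, 39, 62, 75, 56, 40, 83, 84, 84, 78, 77, 76]
366 [163, 162, 164, 163, 166, 174, 118, 12, 27, 24, 24, 24, 25, 24, 25, 18, 15, 49, 91, 85, 84, 84, 86, 84
[... 1214 characters left out ...]
69, 86, 83, 79, 73]
390 [164, 160, 161, 162, 163, 175, 96, 5, 16, 20, 19, 18, 17, 10, 30, 91, 107, 135, 84, 47, 87, 78, 79, 78]
392 [167, 161, 162, 164, 166, 175, 81, 7, 17, 20, 20, 21, 20, 19, 15, 21, 69, 133, 130, 122, 79, 77, 84, 90]
394 [165, 165, 161, 163, 166, 178, 117, 0, 15, 19, 19, 19, 18, 19, 20, 13, 8, 30, 105, 126, 124, 121, 114, 116]
396 [159, 163, 163, 165, 166, 170, 174, 107, 0, 8, 14, 18, 18, 14, 9, 11, 76, 114, 130, 119, 117, 116, 119, 121]
398 [163, 165, 159, 162, 166, 170, 167, 169, 172, 107, 58, 42, 63, 88, 98, 127, 127, 126, 121, 71, 218, 202, 199, 201]
400 [164, 167, 163, 161, 166, 165, 168, 167, 173, 120, 93, 98, 104, 97, 95, 142, 170, 186, 112, 71, 238, 214, 214, 194]
```

```bash
python3 -c "
from h import *
print(goto([.560,-.162,.045],.12),goto([.560,-.162,.045],.0))"
```

```text
[0.0008 0.1056 0.0794] [0.0008 0.1056 0.1994]
```

{"op": "carry_out", "data": {"moves": [[0,0.015,0.005,0.03,0.055],[0,0.035,0.015,0.03,0.055],[0,0.055,0.025,0.03,0.055],[0,0.075,0.037,0.03,0.055],[0.001,0.09,0.05,0.03,0.055],[0.001,0.1,0.062,0.03,0.055],[0.001,0.105,0.072,0.03,0.055],[0.001,0.105,0.079,0.03,0.055]]}}

```text
clock: 28.6
tcp_pos: [0.4092, -0.1262, 0.3394]
orientation: [3.006, -0.04, 0.658]
contact_force: [-1.0, -0.6, 0.9]
grip_width: 0.0553
gripper_force: 0.0
```

```bash
python3 -c "
from h import *
o,R,p=tool();print(o['joints'].round(3),grasp().round(4),R[:,[1,2]].round(3).tolist(),o['contact_force'])
print(goto([.560,-.162,.045],.0))"
```

```text
[-1.414 -0.336  1.455  2.378  0.837  0.488 -2.179] [ 0.4737 -0.1368  0.1989] [[-0.039, 0.416], [-0.998, -0.069], [0.058, -0.907]] [-1.00682892 -0.60406176  0.88708515]
[0.0143 0.0129 0.1772]
```

{"op": "carry_out", "data": {"moves": [[0.01,0.005,0.01,0,0.055],[0.02,0.01,0.02,0,0.055],[0.03,0.013,0.03,0,0.055],[0.04,0.013,0.04,0,0.055],[0.04,0.013,0.05,0,0.055],[0.035,0.013,0.06,0,0.055],[0.025,0.013,0.07,0,0.055],[0.015,0.013,0.075,0,0.055]]}}

```text
clock: 29.4
tcp_pos: [0.4061, -0.1262, 0.3361]
orientation: [2.997, -0.038, 0.672]
contact_force: [-0.6, -0.3, 0.8]
grip_width: 0.0553
gripper_force: 0.0
```

```bash
python3 -c "
from h import *
o,R,p=tool();print(o['joints'].round(3),grasp().round(4),R[:,[1,2]].round(3).tolist(),o['contact_force'])
print(goto([.560,-.162,.045],.0))"
```

```text
[-1.411 -0.336  1.454  2.391  0.877  0.474 -2.215] [ 0.4721 -0.1377  0.1963] [[-0.039, 0.426], [-0.997, -0.074], [0.063, -0.902]] [-0.58316713 -0.32706608  0.75546691]
[0.015  0.0112 0.1757]
```

{"op": "carry_out", "data": {"moves": [[0.02,-0.01,-0.02,0,0.055],[0.05,-0.01,-0.04,0,0.055],[0.09,-0.01,-0.06,0,0.055],[0.13,-0.01,-0.07,0,0.055],[0.17,-0.01,-0.07,0,0.055],[0.21,-0.01,-0.07,0,0.055],[0.24,-0.01,-0.07,0,0.055],[0.25,-0.01,-0.07,0,0.055]]}}

```text
clock: 30.2
tcp_pos: [0.5512, -0.1031, 0.5246]
orientation: [2.982, -0.037, 0.713]
contact_force: [0.9, -0.0, -0.2]
grip_width: 0.055
gripper_force: 0.0
```

```bash
python3 -c "
from h import *
o,R,p=tool();print(o['joints'].round(3),grasp().round(4),R[:,[1,2]].round(3).tolist(),o['contact_force'])
print(goto([.560,-.162,.045],.0))"
```

```text
[-1.608 -0.336  1.454  1.9    0.598  0.877 -1.973] [ 0.6211 -0.1152  0.3868] [[-0.041, 0.451], [-0.997, -0.079], [0.067, -0.889]] [ 0.92033283 -0.03689995 -0.23156361]
[-0.2088  0.0261  0.2801]
```

{"op": "carry_out", "data": {"moves": [[0.03,0.007,0.02,0,0.055],[0.07,0.015,0.045,0,0.055],[0.11,0.025,0.073,0,0.055],[0.15,0.035,0.1,0,0.055],[0.19,0.045,0.127,0,0.055],[0.23,0.055,0.153,0,0.055],[0.265,0.065,0.175,0,0.055],[0.285,0.07,0.19,0,0.055]]}}

```text
clock: 31.0
tcp_pos: [0.5648, -0.1163, 0.5593]
orientation: [2.968, -0.039, 0.749]
contact_force: [-0.6, 0.0, -0.0]
grip_width: 0.0549
gripper_force: 0.0
```

```bash
python3 -c "
from h import *
o,R,p=tool();print(o['joints'].round(3),grasp().round(4),R[:,[1,2]].round(3).tolist(),o['contact_force'])
print(goto([.560,-.162,.045],.0))"
```

```text
[-1.603 -0.336  1.454  1.824  0.58   0.918 -1.925] [ 0.638  -0.1293  0.4233] [[-0.044, 0.473], [-0.996, -0.084], [0.072, -0.877]] [-0.60524222  0.01011976 -0.02780223]
[-0.248   0.0089  0.2978]
```

{"op": "carry_out", "data": {"moves": [[-0.03,-0.02,0,0,0.055],[-0.06,-0.04,0.01,0,0.055],[-0.09,-0.065,0.02,0,0.055],[-0.12,-0.09,0.03,0,0.055],[-0.14,-0.12,0.04,0,0.055],[-0.155,-0.15,0.05,0,0.055],[-0.165,-0.175,0.06,0,0.055],[-0.165,-0.195,0.065,0,0.055]]}}

```text
clock: 31.8
tcp_pos: [0.4576, 0.0748, 0.4081]
orientation: [2.968, -0.036, 0.745]
contact_force: [-0.2, -0.5, -0.3]
grip_width: 0.0546
gripper_force: 0.0
```

```bash
python3 -c "
from h import *
o,R,p=tool();print(o['joints'].round(3),p.round(3),grasp().round(4),R.round(3).tolist(),o['contact_force'])
print(goto([.560,-.162,.045],.0))"
```

```text
[-1.358 -0.039  0.99   2.239  0.553  0.555 -2.377] [0.458 0.075 0.408] [0.5306 0.0617 0.272 ] [[0.881, -0.042, 0.471], [-0.003, -0.996, -0.085], [0.472, 0.073, -0.878]] [-0.23418418 -0.54428613 -0.3145437 ]
[-0.0806  0.2051  0.2321]
```

{"op": "carry_out", "data": {"moves": [[0.03,0.0,-0.02,0,0.055],[0.07,0.005,-0.02,0,0.055],[0.115,0.015,-0.01,0,0.055],[0.16,0.025,0.005,0,0.055],[0.205,0.035,0.02,0,0.055],[0.25,0.045,0.035,0,0.055],[0.29,0.055,0.05,0,0.055],[0.32,0.065,0.065,0,0.055]]}}

```text
clock: 32.6
tcp_pos: [0.7708, 0.0022, 0.5087]
orientation: [2.969, -0.035, 0.748]
contact_force: [0.7, 0.3, 1.3]
grip_width: 0.0551
gripper_force: 0.0
```

```bash
python3 -c "
from h import *
o,R,p=tool();print(o['joints'].round(3),p.round(3),grasp().round(4),R.round(3).tolist(),o['contact_force'])
print(goto([.560,-.162,.045],.0))"
```

```text
[-0.604  0.556  0.788  1.424 -0.417  0.824 -1.38 ] [0.771 0.002 0.509] [ 0.844  -0.0106  0.3726] [[0.88, -0.042, 0.472], [-0.003, -0.997, -0.082], [0.474, 0.071, -0.878]] [0.74038951 0.30778156 1.26327852]
[-0.4049  0.1394  0.1659]
```

{"op": "carry_out", "data": {"moves": [[-0.03,0.015,0.0,0,0.055],[-0.07,0.035,0.005,0,0.055],[-0.115,0.055,0.01,0,0.055],[-0.16,0.08,0.02,0,0.055],[-0.205,0.1,0.03,0,0.055],[-0.25,0.12,0.04,0,0.055],[-0.29,0.135,0.05,0,0.055],[-0.32,0.143,0.057,0,0.055]]}}

```text
clock: 33.4
tcp_pos: [0.5045, -0.1449, 0.3157]
orientation: [2.969, -0.04, 0.744]
contact_force: [0.5, 0.3, -0.8]
grip_width: 0.0549
gripper_force: 0.0
```

```bash
python3 -c "
from h import *
o,R,p=tool();print(o['joints'].round(3),p.round(3),grasp().round(4),R.round(3).tolist(),o['contact_force'])
print(goto([.560,-.162,.045],.0))"
```

```text
[-0.264  0.284  0.495  2.197 -0.621  0.232 -0.844] [ 0.504 -0.145  0.316] [ 0.5773 -0.1581  0.1795] [[0.882, -0.045, 0.47], [-0.006, -0.996, -0.085], [0.472, 0.072, -0.879]] [ 0.46514051  0.32911735 -0.79617575]
[-0.0787 -0.005   0.1104]
```

{"op": "carry_out", "data": {"moves": [[-0.01,0,0.012,-0.02,0.055],[-0.02,-0.002,0.025,-0.02,0.055],[-0.03,-0.003,0.04,-0.02,0.055],[-0.04,-0.004,0.052,-0.02,0.055],[-0.045,-0.005,0.06,-0.02,0.055],[-0.047,-0.005,0.065,-0.02,0.055],[-0.047,-0.005,0.065,-0.02,0.055],[-0.047,-0.005,0.065,-0.02,0.055]]}}

```text
clock: 34.2
tcp_pos: [0.5031, -0.1466, 0.2489]
orientation: [2.975, -0.01, 0.724]
contact_force: [0.3, 0.6, -0.1]
grip_width: 0.0546
gripper_force: 0.0
```

```bash
python3 -c "
from h import *
o,R,p=tool();print(o['joints'].round(3),p.round(3),grasp().round(4),R.round(3).tolist(),o['contact_force'])
print(goto([.560,-.162,.045],.0))"
```

```text
[-0.192  0.417  0.431  2.233 -1.366  0.17  -0.093] [ 0.503 -0.147  0.249] [ 0.5742 -0.1589  0.1117] [[0.888, -0.025, 0.459], [0.012, -0.997, -0.079], [0.459, 0.076, -0.885]] [ 0.29096373  0.58606458 -0.09376188]
[-0.0433 -0.0016  0.0528]
```

{"op": "carry_out", "data": {"moves": [[-0.01,0,0.012,0,0.055],[-0.02,-0.001,0.025,0,0.055],[-0.03,-0.002,0.037,0,0.055],[-0.036,-0.002,0.046,0,0.055],[-0.039,-0.002,0.053,0,0.055],[-0.039,-0.002,0.053,0,0.055],[-0.039,-0.002,0.053,0,0.055],[-0.039,-0.002,0.053,0,0.055]]}}

```text
clock: 35.0
tcp_pos: [0.5118, -0.1575, 0.2137]
orientation: [3.007, -0.005, 0.652]
contact_force: [0.0, -0.2, -0.1]
grip_width: 0.0549
gripper_force: 0.0
```

```bash
python3 -c "
from h import *
o,R,p=tool();print(o['joints'].round(3),p.round(3),grasp().round(4),R.round(3).tolist(),o['contact_force'])
print(goto([.562,-.162,.045],.0))"
```

```text
[-0.087  0.494  0.335  2.199 -1.366  0.17  -0.072] [ 0.512 -0.158  0.214] [ 0.5759 -0.1674  0.073 ] [[0.91, -0.017, 0.414], [0.01, -0.998, -0.064], [0.414, 0.062, -0.908]] [ 0.00109143 -0.2284533  -0.11393953]
[-0.0242 -0.0069  0.0193]
```

{"op": "carry_out", "data": {"moves": [[-0.005,-0.003,0.004,0,0.055],[-0.012,-0.006,0.008,0,0.055],[-0.02,-0.008,0.013,0,0.055],[-0.026,-0.009,0.018,0,0.055],[-0.028,-0.009,0.022,0,0.055],[-0.028,-0.009,0.022,0,0.055],[-0.028,-0.009,0.022,0,0.055],[-0.028,-0.009,0.022,0,0.055]]}}

```text
clock: 35.8
tcp_pos: [0.5075, -0.1553, 0.1987]
orientation: [3.025, -0.004, 0.61]
contact_force: [0.1, 1.3, -0.5]
grip_width: 0.0552
gripper_force: 0.0
```

```bash
python3 -c "
from h import *
o,R,p=tool();print(o['joints'].round(3),p.round(3),grasp().round(4),R.round(3).tolist(),o['contact_force'])
print(goto([.562,-.162,.045],.0))"
```

```text
[-0.071  0.519  0.314  2.202 -1.366  0.17  -0.072] [ 0.508 -0.155  0.199] [ 0.5675 -0.1639  0.056 ] [[0.922, -0.014, 0.387], [0.008, -0.998, -0.055], [0.387, 0.054, -0.92]] [ 0.1417436   1.25566492 -0.50127418]
[-0.0094 -0.0024  0.0079]
```

{"op": "carry_out", "data": {"moves": [[-0.004,-0.002,0.003,0,0.055],[-0.008,-0.003,0.006,0,0.055],[-0.012,-0.004,0.01,0,0.055],[-0.013,-0.004,0.012,0,0.055],[-0.013,-0.004,0.012,0,0.055],[-0.013,-0.004,0.012,0,0.055],[-0.013,-0.004,0.012,0,0.055],[-0.013,-0.004,0.012,0,0.055]]}}

```text
clock: 36.6
tcp_pos: [0.5062, -0.1545, 0.1908]
orientation: [3.034, -0.003, 0.589]
contact_force: [-0.5, -0.2, -0.6]
grip_width: 0.0552
gripper_force: 0.0
```

```bash
python3 -c "
from h import *
o,R,p=tool();print(o['joints'].round(3),p.round(3),grasp().round(4),R[:,2].round(3).tolist(),o['contact_force'])
print(goto([.561,-.162,.045],.0))"
```

```text
[-0.062  0.533  0.303  2.202 -1.366  0.17  -0.072] [ 0.506 -0.155  0.191] [ 0.5642 -0.1623  0.0472] [0.374, -0.05, -0.926] [-0.52715367 -0.15243807 -0.56779058]
[-0.0037 -0.0004  0.0009]
```

{"op": "carry_out", "data": {"moves": [[-0.003,0,0.002,0,0.035],[-0.003,0,0.002,0,0.02],[-0.003,0,0.002,0,0.005],[-0.003,0,0.002,0,0.0],[-0.003,0,0.002,0,0.0],[-0.003,0,0.002,0,0.0],[-0.003,0,0.002,0,0.0],[-0.003,0,0.002,0,0.0]], "force": 40}}

```text
clock: 37.4
tcp_pos: [0.5052, -0.1544, 0.1893]
orientation: [3.037, -0.002, 0.585]
contact_force: [-2.4, 4.6, 5.5]
grip_width: 0.0147
gripper_force: 39.0
```

```bash
python3 -c "
from h import *
o,R,p=tool();print(o['joints'].round(3),p.round(3),grasp().round(4),R[:,2].round(3).tolist(),o['contact_force'])
print((R.T@np.array([0,0,.13])).round(3),goto([.584,.174,.105],.10))"
```

```text
[-0.058  0.535  0.299  2.203 -1.366  0.171 -0.07 ] [ 0.505 -0.154  0.189] [ 0.5628 -0.1618  0.0456] [0.371, -0.048, -0.927] [-2.39048522  4.61381593  5.54177977]
[ 0.048  0.006 -0.121] [ 0.0445 -0.3328 -0.1632]
```

{"op": "carry_out", "data": {"moves": [[0.008,0.001,-0.02,0,0],[0.018,0.002,-0.045,0,0],[0.028,0.004,-0.075,0,0],[0.038,0.005,-0.105,0,0],[0.045,-0.005,-0.135,0,0],[0.045,-0.03,-0.155,0,0],[0.045,-0.065,-0.165,0,0],[0.045,-0.1,-0.165,0,0]]}}

```text
clock: 38.2
tcp_pos: [0.4869, -0.0467, 0.3554]
orientation: [3.035, -0.006, 0.59]
contact_force: [0.0, 1.0, -0.7]
grip_width: 0.0144
gripper_force: 39.2
```

```bash
python3 -c "
from h import *
o,R,p=tool();print(o['joints'].round(3),p.round(3),grasp().round(4),R[:,2].round(3).tolist(),o['contact_force'])
print(goto([.584,.174,.105],.10))"
```

```text
[-1.054  0.313  1.205  2.222 -0.616  0.48  -0.993] [ 0.487 -0.047  0.355] [ 0.5449 -0.0544  0.2119] [0.374, -0.05, -0.926] [ 0.04840345  0.97337454 -0.65391225]
[-0.0025 -0.2338  0.0023]
```

{"op": "carry_out", "data": {"moves": [[0,-0.025,0,0,0],[0,-0.055,0,0,0],[0,-0.085,0,0,0],[0,-0.12,0,0,0],[-0.001,-0.155,0,0,0],[-0.002,-0.19,0,0,0],[-0.002,-0.22,0,0,0],[-0.002,-0.234,0.002,0,0]]}}

```text
clock: 39.0
tcp_pos: [0.4885, 0.1898, 0.3399]
orientation: [3.035, 0.004, 0.587]
contact_force: [0.1, 0.5, -1.5]
grip_width: 0.0147
gripper_force: 39.2
```

```bash
python3 -c "
from h import *
o,R,p=tool();print(o['joints'].round(3),p.round(3),grasp().round(4),R.round(3).tolist(),o['contact_force'])
print(goto([.584,.174,.105],.10))"
```

```text
[-1.508  0.557  1.27   2.147 -0.698  0.55  -1.394] [0.489 0.19  0.34 ] [0.5463 0.1822 0.1963] [[0.928, -0.007, 0.372], [0.012, -0.999, -0.049], [0.372, 0.05, -0.927]] [ 0.1244095   0.52905592 -1.51642699]
[ 0.0009  0.0034 -0.001 ]
```

{"op": "carry_out", "data": {"moves": [[0.001,0.001,0.01,-0.01,0],[0.002,0.002,0.022,-0.01,0],[0.003,0.002,0.034,-0.01,0],[0.004,0.002,0.045,-0.01,0],[0.004,0.002,0.055,-0.01,0],[0.004,0.002,0.064,-0.01,0],[0.004,0.002,0.072,-0.01,0],[0.004,0.002,0.078,-0.01,0]]}}

```text
clock: 39.8
tcp_pos: [0.5216, 0.1809, 0.2694]
orientation: [3.034, 0.013, 0.586]
contact_force: [1.9, 0.5, 3.0]
grip_width: 0.0146
gripper_force: 39.1
```

```bash
python3 -c "
from h import *
o,R,p=tool();print(o['joints'].round(3),p.round(3),grasp().round(4),R[:,1:].round(3).tolist(),R.T@o['contact_force'],R.T@o['moment'])
print(goto([.588,.175,.105],.0))"
```

```text
[-1.252  0.617  0.991  2.134 -0.835  0.409 -1.268] [0.522 0.181 0.269] [0.5793 0.1734 0.1257] [[-0.002, 0.372], [-0.999, -0.049], [0.052, -0.927]] [ 2.85100867 -0.30626044 -2.09431759] [ 0.1879228   0.41678416 -0.01791133]
[ 0.0004 -0.0027  0.0224]
```

Contact has begun at about 22 mm above. I'm continuing the pivot down.

{"op": "carry_out", "data": {"moves": [[0,-0.001,0.002,0,0.0],[0,-0.002,0.004,0,0.0],[0,-0.002,0.006,0,0.0],[0,-0.002,0.008,0,0.0],[0,-0.002,0.01,0,0.0],[0,-0.002,0.012,0,0.0],[0,-0.002,0.013,0,0.0],[0,-0.002,0.014,0,0.0]]}}

```text
clock: 40.6
tcp_pos: [0.5261, 0.1827, 0.2561]
orientation: [3.035, 0.013, 0.583]
contact_force: [-2.5, 1.5, 2.7]
grip_width: 0.0149
gripper_force: 39.4
```

```bash
python3 -c "
from h import *
o,R,p=tool();print(o['joints'].round(3),p.round(3),grasp().round(4),R.T@o['contact_force'],R.T@o['moment'])
print(goto([.588,.175,.105],.0))"; python3 pitch.py | sed -n '7,11p'
```

```text
[-1.217  0.634  0.946  2.128 -0.86   0.387 -1.252] [0.526 0.183 0.256] [0.5835 0.1751 0.1123] [-1.24377839 -1.38570479 -3.51086603] [ 0.3973396  -0.37382938 -0.12874742]
[ 0.0014 -0.0003  0.0085]
20 [ 53  75  26  16  15  12  22  26  25  18  76 177 168 166 170]
25 [ 15  12  15  17  18  26  25  25  26  24  29 145 170 165 169]
30 [ 24  17  19  17  18  17  16  22  26  27  22  40 151 163 165]
35 [ 20  26  23  11  19  64 121 169  56  22  25  20  38 149 164]
40 [ 26  23  76 173 174 168 166 166 168  75  20  26  23  25 106]
```

{"op": "carry_out", "data": {"moves": [[0,0,0.001,0,0.0],[0,0,0.002,0,0.0],[0,0,0.003,0,0.0],[0,0,0.004,0,0.0],[0,0,0.005,0,0.0],[0,0,0.005,0,0.0],[0,0,0.005,0,0.0],[0,0,0.005,0,0.0]]}}

```text
clock: 41.45
tcp_pos: [0.528, 0.1823, 0.2515]
orientation: [3.034, 0.013, 0.583]
contact_force: [-3.6, 2.1, 2.8]
grip_width: 0.0147
gripper_force: 39.8
```

```bash
python3 -c "
from h import *
o,R,p=tool();print(o['joints'].round(3),p.round(3),grasp().round(4),R.T@o['contact_force'],R.T@o['moment'])
print(goto([.588,.175,.105],.0))"
```

```text
[-1.203  0.639  0.93   2.126 -0.869  0.379 -1.244] [0.528 0.182 0.251] [0.5854 0.1747 0.1077] [-2.27674168 -1.947827   -4.04307911] [ 0.56822398 -0.73846638 -0.10206515]
[ 0.0014 -0.0005  0.0035]
```

{"op": "carry_out", "data": {"moves": [[0,0,0.001,0,0.0],[0,0,0.002,0,0.0],[0,0,0.003,0,0.0],[0,0,0.004,0,0.0],[0,0,0.005,0,0.0],[0,0,0.005,0,0.0],[0,0,0.005,0,0.0],[0,0,0.005,0,0.0]]}}

```text
clock: 42.25
tcp_pos: [0.5299, 0.1824, 0.2472]
orientation: [3.035, 0.013, 0.584]
contact_force: [-7.2, 3.5, 8.0]
grip_width: 0.0145
gripper_force: 40.8
```

```bash
python3 -c "
from h import *
o,R,p=tool();print(o['joints'].round(3),p.round(3),grasp().round(4),R.T@o['contact_force'],R.T@o['moment'])
print(goto([.588,.175,.105],.0))"
```

```text
[-1.189  0.643  0.913  2.124 -0.878  0.37  -1.236] [0.53  0.182 0.247] [0.5874 0.175  0.1035] [ -3.6319467   -3.09936457 -10.23422222] [ 0.74087747 -0.82488824 -0.06665734]
[ 0.0011  0.0001 -0.0012]
```

{"op": "carry_out", "data": {"moves": [[0.001,0,0,0,0.0],[0.002,0,0,0,0.0],[0.003,0,0,0,0.0],[0.004,0,0,0,0.0],[0.005,0,0,0,0.0],[0.006,0,0,0,0.0],[0.006,0,0,0,0.0],[0.006,0,0,0,0.0]]}}

```text
clock: 43.05
tcp_pos: [0.5323, 0.1828, 0.2473]
orientation: [3.039, 0.016, 0.569]
contact_force: [-18.3, 5.4, 8.0]
grip_width: 0.0144
gripper_force: 41.3
```

```bash
python3 -c "
from h import *
o,R,p=tool();print(o['joints'].round(3),p.round(3),grasp().round(4),R.T@o['contact_force'],R.T@o['moment'])
print(goto([.588,.175,.105],.0))"
```

```text
[-1.185  0.648  0.915  2.115 -0.874  0.386 -1.238] [0.532 0.183 0.247] [0.5884 0.1755 0.103 ] [-14.05741826  -5.03067592 -14.27433635] [ 1.01191994 -2.90717311 -0.15298016]
[ 0.0003  0.0006 -0.002 ]
```

{"op": "carry_out", "data": {"moves": [[-0.003,0,-0.001,0,0.0],[-0.005,0,-0.002,0,0.0],[-0.005,0,-0.002,0,0.02],[-0.005,0,-0.002,0,0.03],[-0.005,0,-0.002,0,0.045],[-0.005,0,-0.002,0,0.045],[-0.005,0,-0.015,0,0.045],[-0.005,0,-0.035,0,0.045]]}}

```text
clock: 43.85
tcp_pos: [0.5179, 0.1829, 0.2798]
orientation: [3.033, 0.011, 0.583]
contact_force: [-0.3, 0.1, 0.1]
grip_width: 0.0453
gripper_force: 0.0
```

{"op": "carry_out", "data": {"moves": [[0,0,-0.02,0,0.045],[0,0,-0.045,0,0.045],[0,0,-0.07,0,0.045],[-0.01,0,-0.09,0,0.045],[-0.02,0,-0.11,0,0.045],[-0.03,0,-0.125,0,0.045],[-0.03,0,-0.13,0,0.045],[-0.03,0,-0.13,0,0.045]]}}

```text
clock: 44.65
tcp_pos: [0.4417, 0.1894, 0.3898]
orientation: [3.037, 0.013, 0.585]
contact_force: [0.5, 0.1, 0.0]
grip_width: 0.0452
gripper_force: 0.0
```

```bash
python3 -c "
from h import *
o,R,p=tool();print(o['joints'].round(3),grasp().round(4),o['contact_force'])
f=r.grab_frame('top');g=r.grab_frame('scene')
cv2.imwrite('pics/t9.png',f[...,::-1]);cv2.imwrite('pics/s9.png',g[...,::-1])
im=np.zeros((600,800,3),np.uint8)
im[:300,:367]=cv2.resize(f[150:240,150:260],(367,300),interpolation=2);im[:300,400:]=cv2.resize(g,(400,300));im[300:,:750]=cv2.resize(g[165:215,340:465],(750,300),interpolation=2)
cv2.imwrite('pics/p9.png',im[...,::-1])
from h import *
th=.035; X=np.array([.866*np.cos(th),.866*np.sin(th),.5]);N=np.array([-.5*np.cos(th),-.5*np.sin(th),.866])
O=np.array([.589,.174,.105])
for s,n in((0,0),(0,7),(80,0),(-80,0)): print(s,n,proj('scene',O+s/1e3*X+n/1e3*N).round(1)[0],proj('top',O+s/1e3*X+n/1e3*N).round(1)[0])
"
```

```text
[-1.782  0.374  1.452  2.186 -0.331  0.587 -1.719] [0.4993 0.1822 0.2461] [0.54265053 0.11966455 0.04061578]
0 0 [426.3 174.8] [175.1 200.5]
0 7 [425.8 171.6] [174.5 201.6]
80 0 [449.  174.5] [169.8 171.1]
-80 0 [406.6 175.1] [180. 228.]
```

View pics/p9.png

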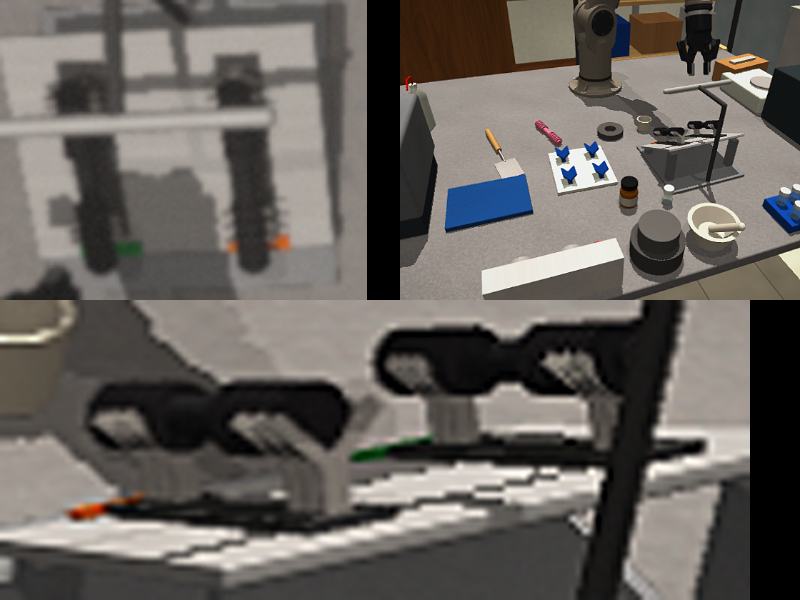

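Both studs lie along the slope in their combs, coarse with its shank at about crop (205,410) and fine at about (510,358). Their heights match the seated prediction, within about 1 px for coarse and 0.6 px for fine; riding on the ridges would be about 3 px higher. In the grip, both were also blocked against sliding. The gripper is clear, so I'm handing in.

```bash
python3 -c "
from bench import r
print(r.hand_in())"
```

```text
the job is handed in; nothing more can be done
None
```

I handed the job in at about 45 s with the coarse stud resting in the right (orange) comb and the fine stud in the left (green) comb; both felt and measured fully home, but the hand-in gave no verdict, so I can't confirm it passed.

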